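# Pack the plaster models for pick-up

### The job

Pack the finished plaster models for collection: lever the case box's lid open with the blade of the plaster knife in the slot, and put every model from the bench into the box, flat on its floor with the teeth up and none on top of another. Then shut the lid fully over them; at the end the box must have been slid along the bench, never lifted or tipped, to stand squarely inside the tape corners of the pick-up place, and the knife must lie back on the middle of its blue pad. Do not disturb the jar, the tape roll or the pliers.

Things in the scene. Friction and masses are not known exactly. Their poses are not given: they have to be found in the camera images.
- case_box: White plastic case box, loose on the bench, about 0.6 kg, 200 mm (its x) by 140 mm (its y) by 52 mm high without the lid, walls and floor 5 mm. Origin: centre of its underside. Its front is its +y side; the lid is hinged along the top of its -y side. The front wall's middle 70 mm is 8 mm lower than the rest, which leaves a pry slot under the closed lid.
- lid (a joint): Flat grey lid of the box, 200 x 140 x 5 mm, 0.1 kg, no handle, flush with the box's sides. Angle in rad: 0 shut, 1.57 upright, 2.4 fully back; its stiff hinge holds it wherever it is left (about 0.1 Nm of friction, so 1 to 2 N at the free edge moves it).
- lid_edge (a point): Middle of the lid's free (front) edge, on its underside, 140 mm from the hinge line; moves with the lid.
- hinge (a point): Middle of the lid's hinge line, at the top of the box's -y wall, 52 mm above the box's underside; the hinge line runs along the box's x.
- slot (a point): Centre of the mouth of the pry slot in the front wall, 48 mm above the box's underside: an opening 70 mm wide (box x) and 8 mm high between wall and lid, too low for a finger; a blade goes in along the box's -y.
- knife: Plaster knife, 0.07 kg, lying flat along its own y, the blade tip towards its -y. Wooden handle 16 wide x 14 high x 110 mm, from y -30 to +80 mm; stiff flat steel blade 16 wide x 2.5 mm thick, its mid-plane 7 mm above the underside, the tip at y -105 mm. Origin: on the underside, 30 mm behind the front end of the handle, close to the centre of mass.
- pad: The knife's blue cloth pad, 90 mm (its x) by 260 mm (its y), under 1 mm thick, fixed flat on the bench. Origin: its centre.
- pickup: Pick-up place: four corner marks of blue tape stuck on the bench, no thickness to speak of, enclosing 230 mm (its x) by 170 mm (its y). Origin: its centre on the bench.
- jar: White-lidded clear jar, 64 mm across, 80 mm high; bystander. Origin: centre of its underside.
- tape_roll: Blue tape roll lying flat, 90 mm across, 24 mm high; bystander. Origin: centre of its underside.
- pliers: Pliers with black grips, 150 mm long, lying flat; bystander. Origin: on the underside near the joint.
- model0: Plaster dental model, 60 g: base block 40 mm (its x) by 46 mm (its y) and 16 mm high, on it a row of teeth up to 24 mm, set in 6 mm from the base's edges. Origin: centre of its underside, z up through the teeth. Two to four such models are there; the others are absent.
- model1: Plaster dental model, 60 g: base block 40 mm (its x) by 46 mm (its y) and 16 mm high, on it a row of teeth up to 24 mm, set in 6 mm from the base's edges. Origin: centre of its underside, z up through the teeth. Two to four such models are there; the others are absent.
- model2: Plaster dental model, 60 g: base block 40 mm (its x) by 46 mm (its y) and 16 mm high, on it a row of teeth up to 24 mm, set in 6 mm from the base's edges. Origin: centre of its underside, z up through the teeth. Two to four such models are there; the others are absent.
- model3: Plaster dental model, 60 g: base block 40 mm (its x) by 46 mm (its y) and 16 mm high, on it a row of teeth up to 24 mm, set in 6 mm from the base's edges. Origin: centre of its underside, z up through the teeth. Two to four such models are there; the others are absent.
Not all that is in view belongs to the job. Leave any brown look-alike of the model2 alone. Leave any purple look-alike of the model3 alone.

How it is judged:
On the way, in this order (a step that is already met when the one before it is completed fails the run):
1. the lid is levered up by the knife blade, the fingers not on the lid (value of joint lid above 0.35 rad and contact force between knife and lid above 0.1 N and contact force between the fingers and lid below 0.1 N), for 0.1 s.
2. every model lies flat in the box, teeth up, lid open (x of model0 in the frame of case_box between -0.085 and 0.085 m and y of model0 in the frame of case_box between -0.055 and 0.055 m and z of each of model0, model1, model2, model3 in the frame of case_box below 0.015 m and angle between each of model0, model1, model2, model3's own z axis and vertical below 0.3 rad and x of model1 in the frame of case_box between -0.085 and 0.085 m and y of model1 in the frame of case_box between -0.055 and 0.055 m and x of model2 in the frame of case_box between -0.085 and 0.085 m and y of model2 in the frame of case_box between -0.055 and 0.055 m and x of model3 in the frame of case_box between -0.085 and 0.085 m and y of model3 in the frame of case_box between -0.055 and 0.055 m and value of joint lid above 0.3 rad), for 0.2 s.
3. the lid is shut over the models (x of model0 in the frame of case_box between -0.085 and 0.085 m and y of model0 in the frame of case_box between -0.055 and 0.055 m and z of each of model0, model1, model2, model3 in the frame of case_box below 0.015 m and angle between each of model0, model1, model2, model3's own z axis and vertical below 0.3 rad and x of model1 in the frame of case_box between -0.085 and 0.085 m and y of model1 in the frame of case_box between -0.055 and 0.055 m and x of model2 in the frame of case_box between -0.085 and 0.085 m and y of model2 in the frame of case_box between -0.055 and 0.055 m and x of model3 in the frame of case_box between -0.085 and 0.085 m and y of model3 in the frame of case_box between -0.055 and 0.055 m and value of joint lid below 0.05 rad), for 0.2 s.
At the end, for the whole second after the job is handed in: Every model lies flat on the box floor, teeth up; lid shut (under 0.05 rad); box on the bench inside the tape corners (centre within 17 mm each way, square within 0.15 rad); knife at rest on its pad (origin within 45 mm across, 70 mm along of the pad centre) (all of step 3 and x of case_box in the frame of pickup between -0.017 and 0.017 m and y of case_box in the frame of pickup between -0.017 and 0.017 m and angle between the y axis of case_box and the y axis of pickup, either way round below 0.15 rad and z of case_box in the frame of pickup below 0.006 m and linear speed of each of case_box, knife below 0.02 m/s and x of knife in the frame of pad between -0.045 and 0.045 m and y of knife in the frame of pad between -0.07 and 0.07 m and z of knife in the frame of pad below 0.012 m); the robot touches nothing.
It fails at once if the box is lifted off the bench or tipped (height (world z) of case_box above 0.025 m or angle between case_box's own z axis and vertical above 0.35 rad).
It fails at once if the jar, tape roll or pliers are disturbed (distance of any of jar, tape_roll, pliers from where it was at the start of the episode above 0.03 m).
Of model0, model1, model2, model3 only 2 to 4 are there at a start; the rules pass over those that are not, and their reading is None.
At some moment in a run one of model0, model1, model2, model3, knife may be knocked a few centimetres aside while the robot is not near it.
It also fails if it takes over 210 s, if anything falls off the work surface, if the arm or the gripper's body presses on something with over 40 N, if the wrist force passes 120 N, or if a joint passes its speed limit or range.

### The arm

A 6-joint arm with a two-finger parallel gripper is mounted at the origin on the work surface. World frame = base frame: x ahead of the robot, y to its left, z up, the work surface at z = 0. Lengths are in m, angles in rad, forces in N, time in s.
With the tool pointing down it reaches from about 0.3 to 0.875 m from the base axis. Payload 4.2 kg.
Tool frame: the origin (TCP) lies on the centre line of the jaws, within the pads' length; the fingertips stand 25 mm ahead of it and the grasp point (between the pads) lies 6 mm ahead of it; z points along the fingers, y is the direction in which the jaws open and shut (so a half turn about z gives the same grasp; the last joint's range is limited). The gripper opens to 85 mm and grips with 20 to 120 N. Pads are 22 mm wide; open, the fingers measure 114 mm over their backs; the gripper's body (76 mm by 85 mm) begins 54 mm behind the grasp point. The pads swing forward as they close: fully open they stand 13 mm farther back than shut.
Start: joints at [-0.02, 0.32, 1.565, -0, 1.257, -0.02], TCP at [0.575, 0, 0.224] pointing down, gripper open.
Joint ranges: [-3.11, 3.11], [-0.84, 2.01], [0.21, 2.61], [-1.34, 4.49], [0.05, 2.63], [-2.56, 2.56]. Speed limits (rad/s): [2.57, 2.57, 3.14, 3.14, 3.14, 3.14].

### API

Orientations are given as a 3x3 rotation matrix whose columns are the frame's x, y, z axes.
In Python, from workcell import ctrl gives the robot as it stands. The module is installed in compiled form; this text tells all that it offers.
- The arm moves only by the tool move_arm, never from a script. Its argument "series" is a list of rows, each a list of 3 entries, a list of its own where there are three numbers: the turn, a rotation vector about the tool's x, y, z in rad, then the shift along the tool's x, y, z in cm, then the closure, from 0 (fully open) to 1 (shut). A call has 1 to 10 rows; each row is the pose to reach, as a shift and turn from the pose commanded when the call began, along the tool's axes at that moment; what a row does not reach only later rows make up. A row lasts 1/12 s, in which the tool goes at most 41.7 mm and 7.16 degrees, less where a joint would pass 70% of its speed; a pose out of reach is approached as far as the arm can. A call with a gripper value outside its range is refused whole. The fingers move at their own pace and stop on an object; "force" is the grip in N (left out, the last holds). Time passes only in rows, so rows that repeat a pose let the fingers close. It gives the time, the measured TCP pose, the force and the opening at its end, in the units of the state.
- ctrl.read_state(): the state, without advancing time (a new reading comes with each control period).
- ctrl.read_camera(name): name is "scene" or "side" or "wrist"; returns a dict with "img" (480x640x3 uint8, blue, green, red), "camera_matrix" (3x3 intrinsics, pixels), "camera_from_world" (4x4, takes a point from world to camera coordinates). Camera axes: x right, y down, z forward; pixel columns grow to the right and rows downward; lengths in m; the calibration is good to about 2 mm. A picture is of the moment at which its call begins. There is no depth.
- ctrl.close_job(): hands the job in, once; it reports no verdict.
Trained networks look in a picture, given as the dict that the camera call returned (one of the last four; its "shot" number tells which), for a name from the list of things; names that differ only in an ending like _2 or _b are one class to them, and where a whole thing is asked for, a point or a joint stands for the part that bears it (a point fixed in the world has none). Each returns a list of dicts, best first, with "confidence" (0 to 1); they miss things now and then, are a little off and sometimes report something else, mostly with a low value. They report only what shows in the picture. A call takes as long as a camera call. They do not tell look-alikes from the thing itself.
- ctrl.find_in(query, picture): "point" ([x, y, z] in m, in world coordinates, good to about 4 mm: the middle of the surface that is visible of it).
- ctrl.masks_of(query, picture): "pixels" (480x640 bool, what is visible of it).
The state is a dict: "time": time; "joint_positions": joint angles; "joint_vel": joint speeds; "joint_efforts": joint torques, N m; "tool_pos": TCP position; "eef_rot": TCP orientation; "ft_force": force on the tool from outside, world axes, zero at the start; "ft_torque": the same for the moment, N m; "grip_width": finger opening in m.
Only numpy, scipy, OpenCV 4.12 (cv2) and the standard library are available. Lean on these libraries where they do the work, as an engineer would, in place of code of your own. Each camera call takes 0.05 s, during which the arm holds its last target.

## Working session

There is one attempt and no reset: what is moved stays moved. The work goes in short steps, Python scripts to look and compute and a tool call to move; the robot and the scene stay as the last step left them, time stands still between calls to the robot, and variables do not carry over. Pictures are saved under pics/ and viewed, and the job is handed in when it is done.

Besides the shell and the picture viewer there is one more tool, called after ">>>" as name([rows], argument=value, ...), one row to a line, values as JSON. move_arm: Moves the arm, as the interface text tells. Its arguments: {"type":"object","properties":{"series":{"type":"array"},"force":{"type":"number"}},"required":["series"]}

```bash
mkdir -p pics; cat > h.py <<'E'
import numpy as np, cv2
from workcell import ctrl
def snap(name,fn):
    p=ctrl.read_camera(name); cv2.imwrite('pics/'+fn,p['img']); return p
def ray(p,u,v):
    K=np.array(p['camera_matrix']);T=np.array(p['camera_from_world']);R=T[:3,:3];t=T[:3,3]
    return -R.T@t, R.T@np.linalg.inv(K)@np.array([u,v,1.])
def at_z(p,u,v,z):
    c,d=ray(p,u,v); return c+d*(z-c[2])/d[2]
def proj(p,X):
    K=np.array(p['camera_matrix']);T=np.array(p['camera_from_world'])
    q=K@(T[:3,:3]@np.asarray(X,float)+T[:3,3]); return q[:2]/q[2]
E
python3 - <<'E'
from h import *
np.set_printoptions(precision=4,suppress=True)
s=ctrl.read_state();print(s)
for n in ['scene','side','wrist']:
    p=snap(n,n+'0.png'); T=np.array(p['camera_from_world']);print(n,-T[:3,:3].T@T[:3,3],T[2,:3])
E
```

```text
{'time': 0.0, 'joint_positions': array([-0.02  ,  0.3203,  1.5657,  0.    ,  1.2574, -0.02  ]), 'joint_vel': array([ 0.0004, -0.0007, -0.0001, -0.0016, -0.0002, -0.001 ]), 'joint_efforts': array([  0.0007, -41.5527, -23.4157,  -0.    ,   0.0081,   0.    ]), 'tool_pos': array([0.5745, 0.    , 0.2233]), 'eef_rot': array([[ 0.    ,  1.    , -0.0017],
       [ 1.    , -0.    ,  0.0001],
       [ 0.0001, -0.0017, -1.    ]]), 'ft_force': array([ 0.0925, -0.5555,  0.4271]), 'ft_torque': array([ 0.0009,  0.0346, -0.0132]), 'grip_width': 0.08560318375009782}
scene [1.2636 0.0186 1.0372] [-0.5912  0.0427 -0.8054]
side [0.2843 1.0762 0.8486] [ 0.2132 -0.7683 -0.6036]
wrist [0.574  0.0669 0.3726] [-0.0007 -0.2669 -0.9637]
```

View pics/scene0.png

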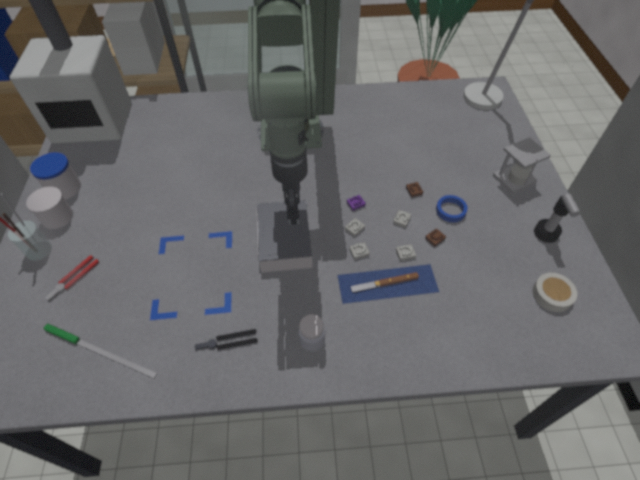

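View pics/side0.png

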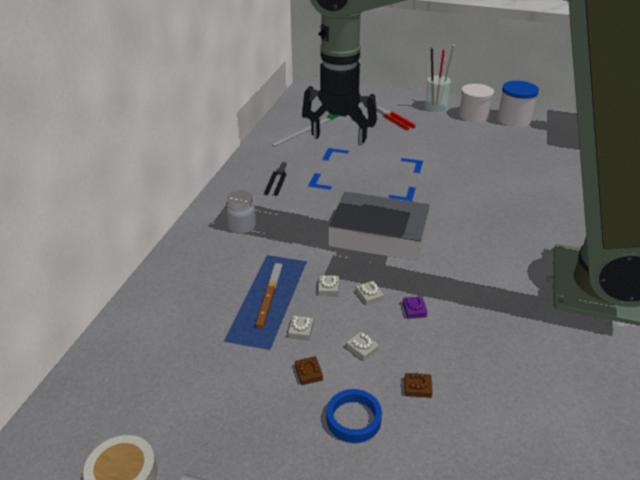

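View pics/wrist0.png

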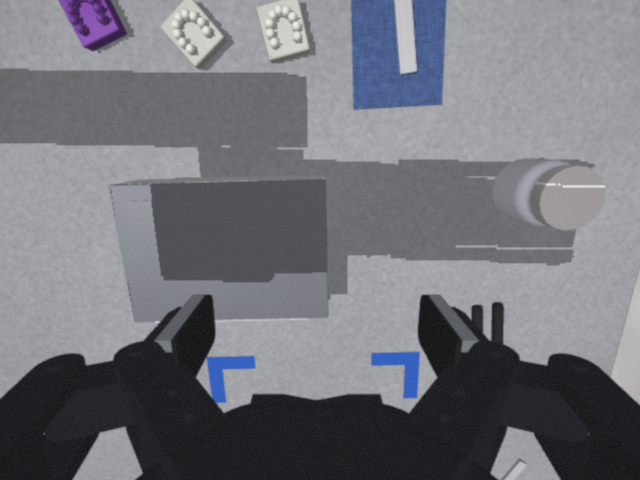

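```bash
python3 - <<'E'
from h import *
np.set_printoptions(precision=4,suppress=True)
ps={n:ctrl.read_camera(n) for n in ['scene','side','wrist']}
for q in ['case_box','slot','lid_edge','hinge','knife','pad','pickup','jar','tape_roll','pliers','model0','model2','model3']:
    for n in ps:
        for d in ctrl.find_in(q,ps[n]):
            if d['confidence']>.3: print(q,n,np.array(d['point']),round(d['confidence'],2))
im=ps['side']['img'][180:270,310:450]; a=cv2.resize(im,(700,450),interpolation=cv2.INTER_CUBIC)
im=ps['wrist']['img'][160:340,90:350]; b=cv2.resize(im,(780,540),interpolation=cv2.INTER_CUBIC)
cv2.imwrite('pics/a1.png',a);cv2.imwrite('pics/b1.png',b)
E
```

```text
case_box scene [ 0.5255 -0.0428  0.0579] 0.7
case_box side [0.4783 0.0027 0.0566] 0.81
case_box wrist [ 0.4921 -0.0182  0.055 ] 0.58
slot scene [ 0.527  -0.0389  0.0569] 0.73
slot scene [0.5658 0.299  0.0143] 0.68
slot scene [ 0.5038 -0.0456  0.0581] 0.55
slot side [0.4812 0.0036 0.0557] 0.56
slot wrist [ 0.4877 -0.0245  0.0624] 0.9
lid_edge scene [ 0.5017 -0.0433  0.0576] 0.98
lid_edge side [ 0.4777 -0.0251  0.0561] 0.79
lid_edge wrist [ 0.4893 -0.0266  0.0598] 0.67
hinge scene [ 0.523  -0.0467  0.0599] 0.67
hinge side [0.4806 0.0108 0.0562] 0.95
hinge wrist [ 0.4871 -0.0205  0.0612] 0.59
knife scene [0.6514 0.2342 0.014 ] 0.7
knife side [0.6481 0.2496 0.0147] 0.68
knife wrist [0.6563 0.1629 0.0058] 0.71
pad scene [ 0.6547  0.232  -0.0021] 0.74
pad side [ 0.6449  0.2548 -0.0025] 0.92
pad side [0.4782 0.0107 0.0564] 0.74
pad side [ 0.4973 -0.2454 -0.002 ] 0.57
pad wrist [ 0.6462  0.1536 -0.001 ] 0.57
pickup scene [ 0.6629 -0.3241 -0.0033] 0.97
pickup side [ 0.5007 -0.2479  0.0012] 0.92
pickup wrist [ 0.645  -0.199   0.0009] 0.83
pickup wrist [ 0.4923 -0.0178  0.0532] 0.48
jar scene [
[... 1645 characters left out ...]
 0.0166] 0.96
model2 wrist [0.3672 0.1771 0.018 ] 0.9
model3 scene [0.5516 0.1711 0.0157] 0.79
model3 scene [0.3381 0.3684 0.0171] 0.69
model3 scene [0.5215 0.3902 0.0175] 0.62
model3 scene [0.4655 0.1642 0.016 ] 0.58
model3 scene [0.3711 0.1854 0.012 ] 0.56
model3 scene [0.4448 0.3093 0.0163] 0.54
model3 scene [0.5638 0.2988 0.0139] 0.53
model3 side [0.5142 0.4012 0.016 ] 0.91
model3 side [0.323  0.3765 0.0152] 0.8
model3 side [0.5437 0.183  0.0183] 0.75
model3 side [0.4358 0.3204 0.0151] 0.68
model3 side [0.3587 0.1974 0.0192] 0.62
model3 side [0.555  0.3144 0.015 ] 0.59
model3 side [0.4573 0.1827 0.0183] 0.58
model3 wrist [0.462  0.1686 0.0166] 0.96
model3 wrist [0.3672 0.1771 0.018 ] 0.9
```

View pics/a1.png

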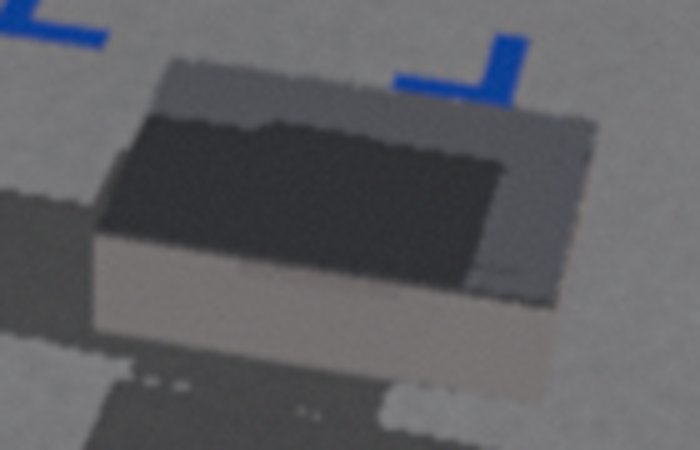

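View pics/b1.png

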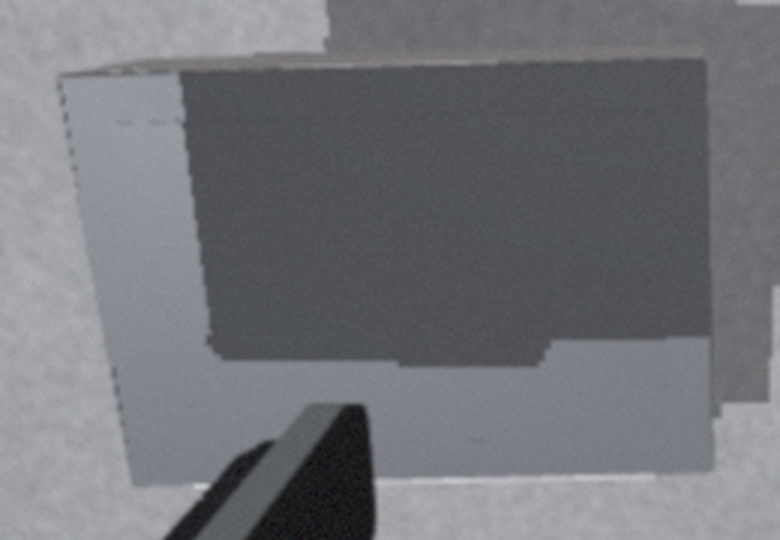

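```bash
python3 - <<'E'
from h import *
np.set_printoptions(precision=4,suppress=True)
p=ctrl.read_camera('wrist')
c=np.array([at_z(p,u,v,.057) for u,v in [(110.7,185),(325.3,179.3),(327.7,316.7),(134.3,321.7)]])
print(c,c.mean(0)); 
for i in range(4): d=c[(i+1)%4]-c[i]; print(np.linalg.norm(d),np.degrees(np.arctan2(d[1],d[0])))
ps=ctrl.read_camera('side')
for u,v in [(310+95/5,180+235/5),(310+555/5,180+305/5)]: print(at_z(ps,u,v,.057))
s=ctrl.read_camera('scene')
def tape(p,z=0):
    hsv=cv2.cvtColor(p['img'],cv2.COLOR_BGR2HSV)
    m=cv2.inRange(hsv,(100,150,80),(125,255,255))
    n,l,st,ce=cv2.connectedComponentsWithStats(m)
    for i in range(1,n):
        if st[i,4]>40: 
            ys,xs=np.where(l==i); P=np.array([at_z(p,a,b,0) for a,b in zip(xs,ys)]); print(st[i],P.mean(0),P.min(0),P.max(0))
tape(s);tape(ps);tape(p)
for q,n in [(s,'s'),(ps,'p')]:
    for d in ctrl.masks_of('knife',q)[:1]:
        ys,xs=np.where(d['pixels']);P=np.array([at_z(q,a,b,.01)[:2] for a,b in zip(xs,ys)],np.float32)
        r=cv2.minAreaRect(P);print(r,cv2.boxPoints(r),d['confidence'])
E
```

```text
[[ 0.386   0.0326  0.057 ]
 [ 0.5829  0.0378  0.057 ]
 [ 0.5864 -0.1011  0.057 ]
 [ 0.3879 -0.1067  0.057 ]] [ 0.4858 -0.0343  0.057 ]
0.19700801788126535 1.5186648709758075
0.1389214482843484 -88.55606792272587
0.1985745005356522 -178.37049205893624
0.13931644528239034 90.80004070682455
[0.5809 0.0431 0.057 ]
[0.3826 0.0346 0.057 ]
[ 31 153  36  25 662] [ 0.1092 -0.7972  0.    ] [ 0.0506 -0.8545  0.    ] [ 0.1654 -0.7408  0.    ]
[438 197  28  21 108] [0.402  0.4756 0.    ] [0.3579 0.4323 0.    ] [0.4402 0.5157 0.    ]
[211 233  20  13  67] [ 0.4566 -0.2055  0.    ] [ 0.4418 -0.2462  0.    ] [ 0.4867 -0.1898  0.    ]
[161 237  21  16  73] [ 0.4615 -0.3709  0.    ] [ 0.4451 -0.3875  0.    ] [ 0.495  -0.3318  0.    ]
[206 294  24  19 119] [ 0.6817 -0.2024  0.    ] [ 0.6472 -0.2426  0.    ] [ 0.6974 -0.1838  0.    ]
[151 301  25  18 152] [ 0.6866 -0.3619  0.    ] [ 0.6525 -0.3826  0.    ] [ 0.7026 -0.321   0.    ]
[503  81  36  17 480] [ 0.2112 -0.9577 -0.    ] [ 0.1549 -1.0275 -0.    ] [ 0.2688 -0.8893  0.    ]
[323 148  25  12  98] [ 0.6913 -0.3652 -0.    ] [ 0.6527 -0.3887 -0.    ] 
[... 664 characters left out ...]
.2539 -0.    ] [0.6142 0.3253 0.    ]
[ 326  389   56   54 1465] [ 0.4175  0.4564 -0.    ] [ 0.3725  0.4029 -0.    ] [0.4645 0.5069 0.    ]
[371 352  47  45 956] [ 0.682  -0.2026  0.    ] [ 0.6431 -0.245  -0.    ] [ 0.7028 -0.1799  0.    ]
[207 356  47  46 936] [ 0.4576 -0.2093  0.    ] [ 0.4376 -0.2526 -0.    ] [ 0.4955 -0.1856  0.    ]
((0.6509836316108704, 0.22768521308898926), (0.0212984848767519, 0.18300063908100128), 8.838571548461914) [[0.6264 0.3165]
 [0.6545 0.1356]
 [0.6756 0.1389]
 [0.6474 0.3197]] 0.84
((0.6492010951042175, 0.23015323281288147), (0.02286098524928093, 0.19287742674350739), 7.990720272064209) [[0.6245 0.3241]
 [0.6513 0.1331]
 [0.6739 0.1362]
 [0.6471 0.3272]] 0.77
```

>>> move_arm([
  [[0, 0, 0], [4, 1.2, 0], 0],
  [[0, 0, 0], [8, 2.4, 0], 0],
  [[0, 0, 0], [12, 3.6, 0], 0],
  [[0, 0, 0], [16, 4.8, 0], 0],
  [[0, 0, 0], [20, 6, 0], 0],
  [[0, 0, 0], [24, 7, 0], 0],
  [[0, 0, 0], [25, 7, 0], 0],
  [[0, 0, 0], [25, 7, 0], 0],
])

```text
time: 3.17
tool_pos: [0.6448, 0.2533, 0.2231]
eef_rot: [[-0.004, 1.0, -0.001], [1.0, 0.004, 0.0], [0.0, -0.001, -1.0]]
ft_force: [-0.1, 0.0, -0.5]
grip_width: 0.0851
```

```bash
python3 - <<'E'
from h import *
np.set_printoptions(precision=4,suppress=True)
s=ctrl.read_state();print(s['tool_pos'],s['eef_rot'])
p=snap('wrist','wrist1.png')
d=ctrl.masks_of('knife',p)[0];ys,xs=np.where(d['pixels']);P=np.array([at_z(p,a,b,.01)[:2] for a,b in zip(xs,ys)],np.float32)
r=cv2.minAreaRect(P);print(r,cv2.boxPoints(r),d['confidence'])
E
```

```text
[0.6448 0.2533 0.2231] [[-0.0041  1.     -0.0008]
 [ 1.      0.0041  0.0003]
 [ 0.0003 -0.0008 -1.    ]]
((0.6501027345657349, 0.2290368378162384), (0.0170165803283453, 0.1834864616394043), 8.902504920959473) [[0.6275 0.3184]
 [0.6559 0.1371]
 [0.6727 0.1397]
 [0.6443 0.321 ]] 0.89
```

View pics/wrist1.png

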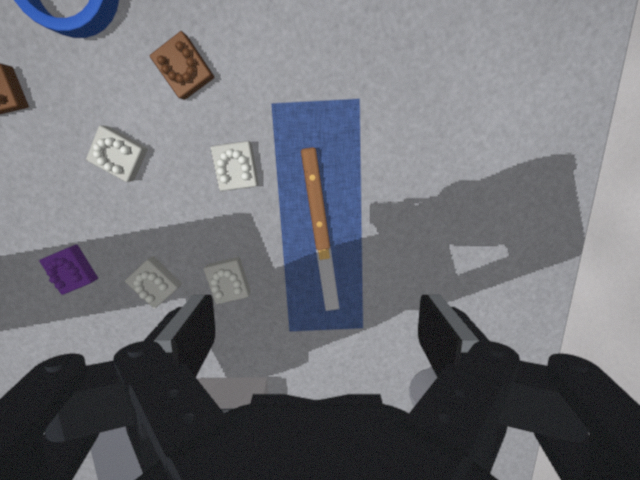

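>>> move_arm([
  [[0, 0, -0.075], [0.6, 0, 3], 0.5],
  [[0, 0, -0.15], [1.2, 0, 7], 0.5],
  [[0, 0, -0.15], [1.2, 0, 11], 0.5],
  [[0, 0, -0.15], [1.2, 0, 15], 0.5],
  [[0, 0, -0.15], [1.2, 0, 18], 0.5],
  [[0, 0, -0.15], [1.2, 0, 18], 0.5],
  [[0, 0, -0.15], [1.2, 0, 18], 0.5],
], force=60)

```text
time: 3.85
tool_pos: [0.6444, 0.2597, 0.0435]
eef_rot: [[-0.147, 0.989, -0.003], [0.989, 0.147, -0.002], [-0.001, -0.003, -1.0]]
ft_force: [0.1, -0.4, 1.4]
grip_width: 0.0426
```

```bash
python3 - <<'E'
from h import *
np.set_printoptions(precision=4,suppress=True)
p=snap('wrist','wrist2.png')
E
```

```text
(no output)
```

View pics/wrist2.png

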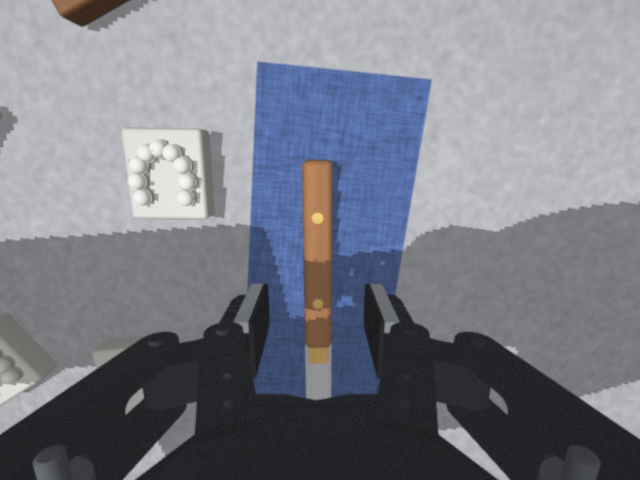

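>>> move_arm([
  [[0, 0, 0], [0.5, 0, 1], 0.5],
  [[0, 0, 0], [0.5, 0, 1.5], 0.5],
  [[0, 0, 0], [0.5, 0, 1.5], 0.6],
  [[0, 0, 0], [0.5, 0, 1.5], 0.9],
  [[0, 0, 0], [0.5, 0, 1.5], 1],
  [[0, 0, 0], [0.5, 0, 1.5], 1],
  [[0, 0, 0], [0.5, 0, 1.5], 1],
  [[0, 0, 0], [0.5, 0, 1.5], 1],
], force=80)

```text
time: 4.57
tool_pos: [0.6444, 0.267, 0.0294]
eef_rot: [[-0.15, 0.989, 0.0], [0.989, 0.15, 0.0], [0.0, 0.0, -1.0]]
ft_force: [0.4, -0.1, 0.4]
grip_width: 0.0004
```

```bash
python3 - <<'E'
from h import *
p=snap('wrist','wrist3.png');p=snap('side','side3.png'); cv2.imwrite('pics/s3.png',cv2.resize(p['img'][150:390,150:400],(750,720))[:600])
E
```

```text
(no output)
```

View pics/wrist3.png

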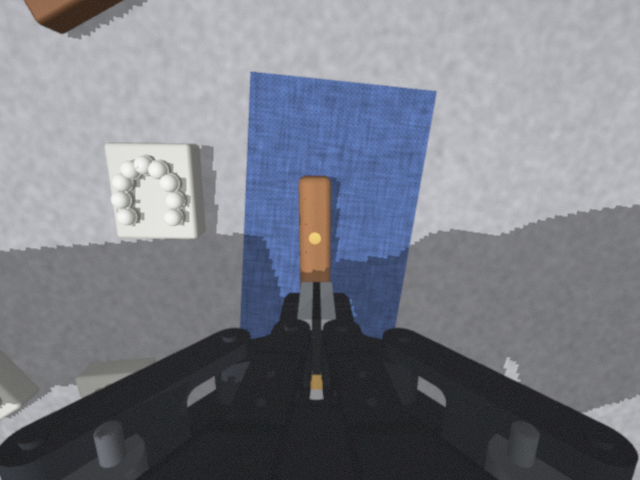

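View pics/s3.png

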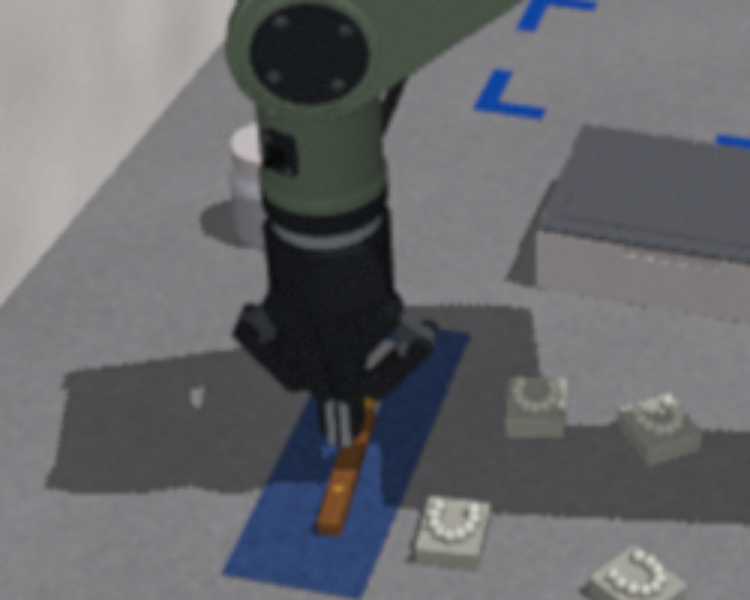

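```bash
python3 - <<'E'
from h import *
np.set_printoptions(precision=4,suppress=True)
p=ctrl.read_camera('side'); print(ctrl.read_state()['grip_width'])
for v in (285,292,298): 
    c,d=ray(p,150+340/3,v); 
    for yy in (.267,.278): print(v,c+d*(yy-c[1])/d[1])
for z in (0,.005,.015,.03): print(z,proj(p,[.6444,.278,z]))
w=ctrl.read_camera('wrist')
for z in (.005,.015,.03): print(z,proj(w,[.6444,.278,z]),proj(w,[.6444,.267,z]))
cv2.imwrite('pics/s4.png',cv2.resize(p['img'][250:350,220:320],(600,600),interpolation=cv2.INTER_CUBIC))
E
```

```text
-0.0004187879034805517
285 [0.6447 0.267  0.0651]
285 [0.6398 0.278  0.0758]
292 [0.6458 0.267  0.047 ]
292 [0.6408 0.278  0.0579]
298 [0.6467 0.267  0.0312]
298 [0.6418 0.278  0.0423]
0 [263.3166 313.8157]
0.005 [263.1695 311.9522]
0.015 [262.8731 308.1971]
0.03 [262.4228 302.4927]
0.005 [320.7496 255.5989] [317.6316 274.7392]
0.015 [321.0325 261.7101] [317.7386 281.8006]
0.03 [321.5216 272.274 ] [317.9231 293.9781]
```

View pics/s4.png

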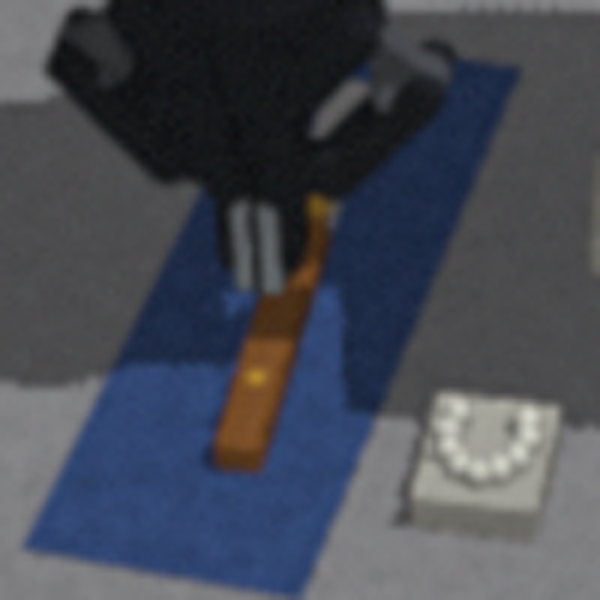

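>>> move_arm([
  [[0, 0, 0], [0, 0, 0], 0.5],
  [[0, 0, 0], [0, 0, 0], 0.5],
  [[0, 0, 0], [0, 0, 0], 0.5],
  [[0, 0, 0], [0, 0, 0], 0.5],
  [[0, 0, 0], [0, 0, 0], 0.5],
  [[0, 0, 0], [0, 0, 0.5], 0.5],
  [[0, 0, 0], [0, 0, 1], 0.5],
  [[0, 0, 0], [0, 0, 1], 0.5],
  [[0, 0, 0], [0, 0, 1], 0.5],
])

```text
time: 5.52
tool_pos: [0.6438, 0.2668, 0.0183]
eef_rot: [[-0.149, 0.989, -0.001], [0.989, 0.149, -0.001], [-0.0, -0.001, -1.0]]
ft_force: [-0.1, 0.5, -0.1]
grip_width: 0.0432
```

```bash
python3 - <<'E'
from h import *
p=ctrl.read_camera('side')
cv2.imwrite('pics/s5.png',cv2.resize(p['img'][250:350,220:320],(600,600),interpolation=cv2.INTER_CUBIC))
E
```

```text
(no output)
```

View pics/s5.png

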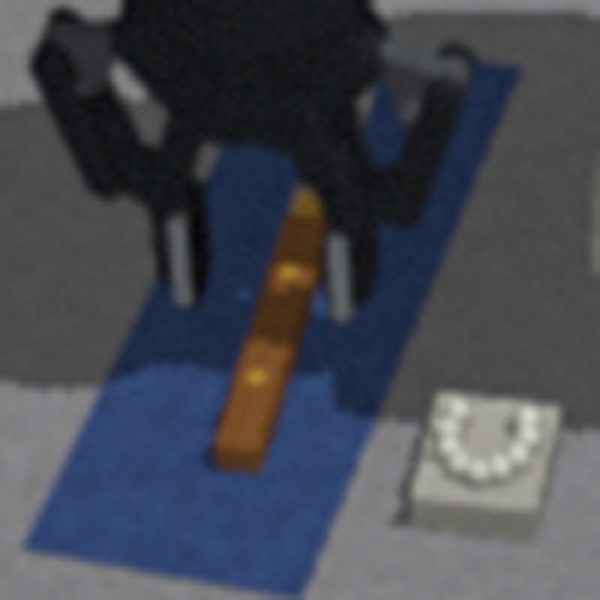

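>>> move_arm([
  [[0, 0, 0], [0, 0, 0.4], 0.5],
  [[0, 0, 0], [0, 0, 0.8], 0.5],
  [[0, 0, 0], [0, 0, 1.2], 0.5],
  [[0, 0, 0], [0, 0, 1.2], 0.5],
  [[0, 0, 0], [0, 0, 1.2], 0.5],
])

```text
time: 5.98
tool_pos: [0.644, 0.2668, 0.0066]
eef_rot: [[-0.149, 0.989, -0.001], [0.989, 0.149, -0.0], [-0.0, -0.001, -1.0]]
ft_force: [0.6, 0.2, -0.1]
grip_width: 0.0429
```

```bash
python3 - <<'E'
from h import *
p=ctrl.read_camera('side');print(ctrl.read_state()['joint_positions'])
cv2.imwrite('pics/s6.png',cv2.resize(p['img'][250:350,220:320],(600,600),interpolation=cv2.INTER_CUBIC))
E
```

```text
[ 3.76326299e-01  6.86191810e-01  1.51364600e+00 -6.04409076e-05
  9.41972962e-01  2.26350743e-01]
```

View pics/s6.png

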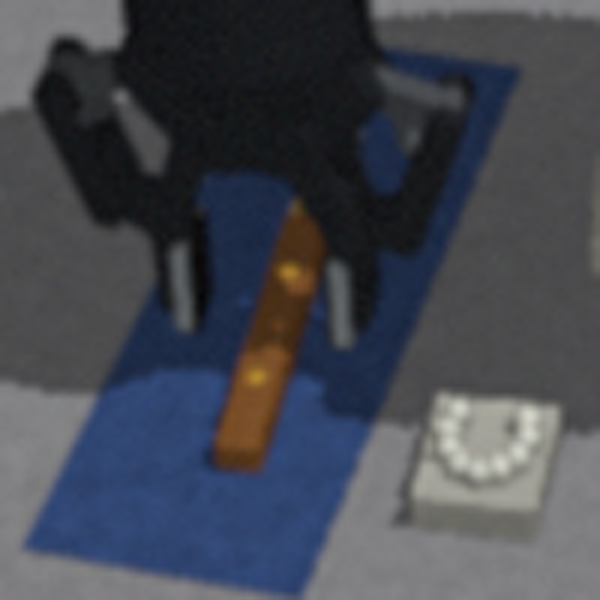

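>>> move_arm([
  [[0, 0, 0], [0, 0, 0.4], 0.5],
  [[0, 0, 0], [0, 0, 0.8], 0.5],
  [[0, 0, 0], [0, 0, 1.0], 0.5],
  [[0, 0, 0], [0, 0, 1.0], 0.5],
  [[0, 0, 0], [0, 0, 1.0], 0.5],
])

```text
time: 6.45
tool_pos: [0.6441, 0.2669, -0.0031]
eef_rot: [[-0.149, 0.989, -0.0], [0.989, 0.149, -0.0], [-0.0, -0.0, -1.0]]
ft_force: [-0.8, 0.9, -0.2]
grip_width: 0.0428
```

```bash
python3 - <<'E'
from h import *
p=ctrl.read_camera('side');print(ctrl.read_state()['joint_positions'])
cv2.imwrite('pics/s7.png',cv2.resize(p['img'][250:350,220:320],(600,600),interpolation=cv2.INTER_CUBIC))
E
```

```text
[ 3.76290644e-01  6.96921776e-01  1.52111963e+00 -5.91776506e-05
  9.23522516e-01  2.26323076e-01]
```

View pics/s7.png

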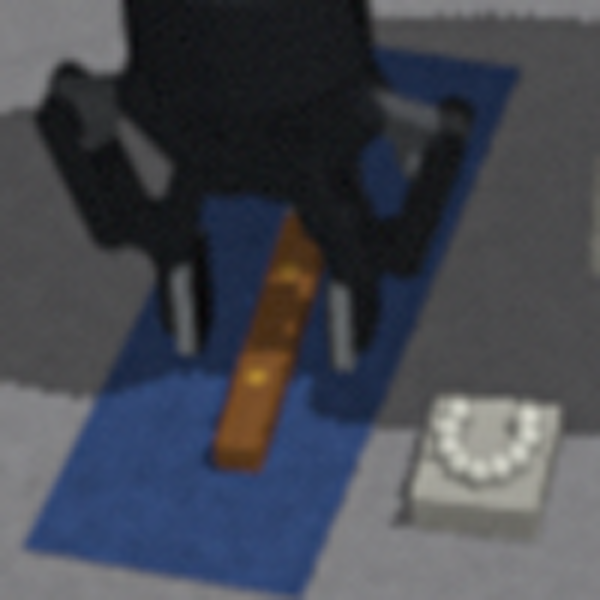

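>>> move_arm([
  [[0, 0, 0], [0, 0, 0], 0.6],
  [[0, 0, 0], [0, 0, 0], 0.7],
  [[0, 0, 0], [0, 0, 0], 0.8],
  [[0, 0, 0], [0, 0, 0], 0.9],
  [[0, 0, 0], [0, 0, 0], 1],
  [[0, 0, 0], [0, 0, 0], 1],
  [[0, 0, 0], [0, 0, 0], 1],
], force=80)

```text
time: 7.08
tool_pos: [0.6446, 0.267, -0.0024]
eef_rot: [[-0.149, 0.989, 0.001], [0.989, 0.149, 0.0], [0.0, 0.001, -1.0]]
ft_force: [1.1, -0.7, 3.6]
grip_width: 0.0135
```

>>> move_arm([
  [[0, 0, 0], [0, 0, 0], 1],
  [[0, 0, 0], [0, 0, -2], 1],
  [[0, 0, 0], [0, 0, -5], 1],
  [[0, 0, 0], [0, 0, -8], 1],
  [[0, 0, 0], [0, 0, -10], 1],
  [[0, 0, 0], [0, 0, -10], 1],
  [[0, 0, 0], [0, 0, -10], 1],
])

```text
time: 7.67
tool_pos: [0.6446, 0.2671, 0.0977]
eef_rot: [[-0.15, 0.989, 0.002], [0.989, 0.15, 0.001], [0.0, 0.002, -1.0]]
ft_force: [0.2, -0.7, -2.6]
grip_width: 0.0137
```

```bash
python3 - <<'E'
from h import *
p=snap('wrist','wrist8.png');p=ctrl.read_camera('side')
cv2.imwrite('pics/s8.png',cv2.resize(p['img'][180:330,190:340],(600,600),interpolation=cv2.INTER_CUBIC))
E
```

```text
(no output)
```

View pics/wrist8.png

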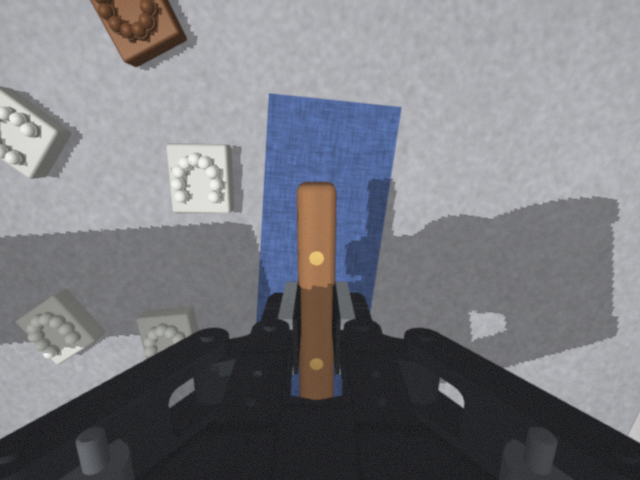

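View pics/s8.png

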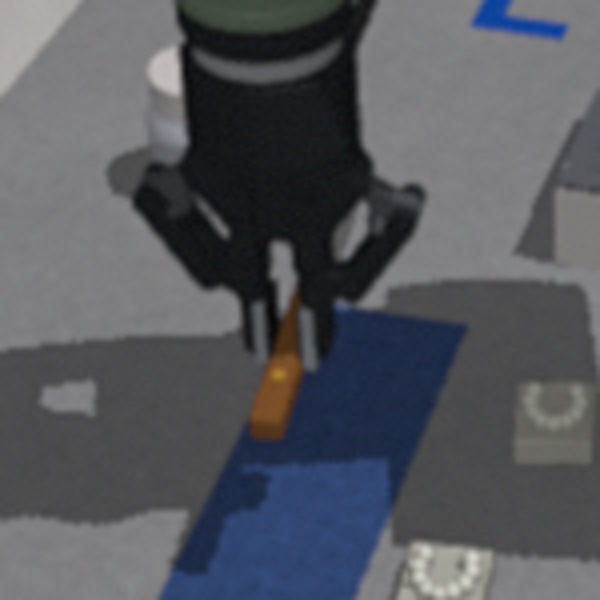

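>>> move_arm([
  [[0, 0, 0.04], [-0.8, -3.5, 0.5], 1],
  [[0, 0, 0.08], [-1.6, -7, 1], 1],
  [[0, 0, 0.12], [-2.5, -10.5, 1.5], 1],
  [[0, 0, 0.12], [-3.3, -14, 2], 1],
  [[0, 0, 0.12], [-4.1, -17.4, 2], 1],
  [[0, 0, 0.12], [-4.1, -17.4, 2], 1],
  [[0, 0, 0.12], [-4.1, -17.4, 2], 1],
])

```text
time: 8.35
tool_pos: [0.4754, 0.1992, 0.0755]
eef_rot: [[-0.03, 1.0, -0.004], [1.0, 0.03, -0.002], [-0.002, -0.004, -1.0]]
ft_force: [1.3, 0.4, -0.6]
grip_width: 0.0134
```

```bash
python3 - <<'E'
from h import *
p=snap('wrist','wrist9.png');p=ctrl.read_camera('side')
cv2.imwrite('pics/s9.png',cv2.resize(p['img'][150:300,290:440],(600,600),interpolation=cv2.INTER_CUBIC))
p=ctrl.read_camera('scene')
cv2.imwrite('pics/c9.png',cv2.resize(p['img'][170:320,230:430],(800,600),interpolation=cv2.INTER_CUBIC))
E
```

```text
(no output)
```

View pics/c9.png

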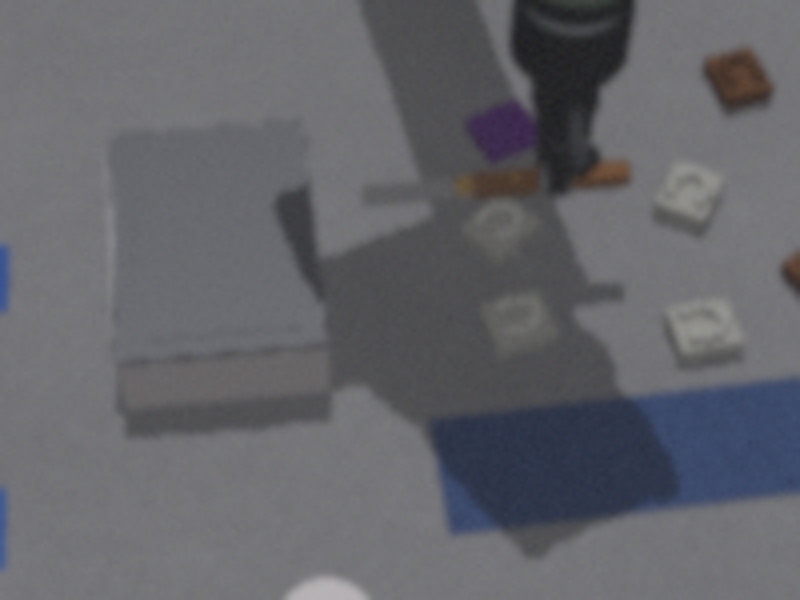

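View pics/s9.png

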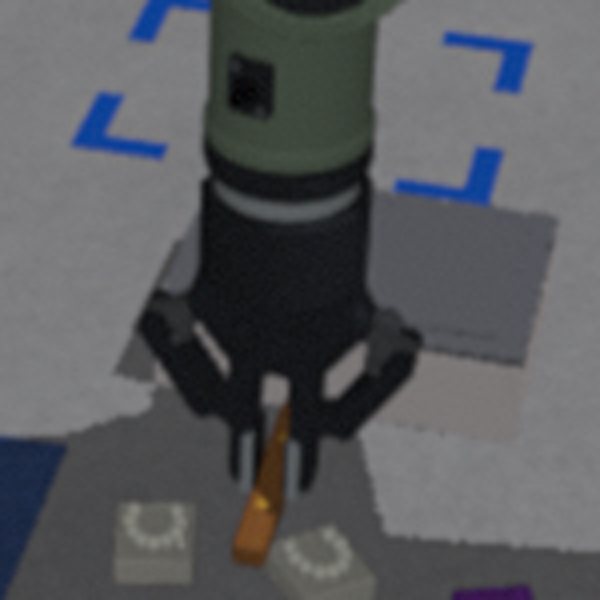

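```bash
cat >> h.py <<'E'
def knife_pts(s,L=.132,zo=-.010):
    R=np.array(s['eef_rot']);t=np.array(s['tool_pos'])
    return t+R@[-L,0,zo], t+R@[.185-L,0,zo]
E
python3 - <<'E'
from h import *
np.set_printoptions(precision=4,suppress=True)
s=ctrl.read_state();a,b=knife_pts(s);print(a,b)
for n in ('scene','side'):
    p=ctrl.read_camera(n);print(n,proj(p,a),proj(p,b))
    d=ctrl.masks_of('knife',p)[0];m=d['pixels'];ys,xs=np.where(m);print(d['confidence'],xs.min(),ys[xs==xs.min()].mean(),xs.max(),ys[xs==xs.max()].mean(),ys.max(),xs[ys==ys.max()].mean())
E
```

```text
[0.4835 0.0689 0.0867] [0.478  0.2538 0.0868]
scene [320.1738 218.8622] [387.1417 212.9114]
0.87 320 218.0 387 214.0 221 324.0
side [370.9851 230.6469] [350.7759 289.0617]
0.69 347 287.0 361 256.5 291 352.5
```

>>> move_arm([
  [[0, 0, 0], [0, 0, 2], 1],
  [[0, 0, 0], [0, 0, 3.9], 1],
  [[0, 0, 0], [-1, 0, 3.9], 1],
  [[0, 0, 0], [-1.8, 0, 3.9], 1],
  [[0, 0, 0], [-1.8, 0, 3.9], 1],
  [[0, 0, 0], [-1.8, 0, 3.9], 1],
])

```text
time: 9.2
tool_pos: [0.4799, 0.182, 0.0391]
eef_rot: [[-0.029, 1.0, 0.002], [1.0, 0.029, 0.001], [0.001, 0.002, -1.0]]
ft_force: [-0.0, -0.8, -0.5]
grip_width: 0.0132
```

```bash
python3 - <<'E'
from h import *
np.set_printoptions(precision=4,suppress=True)
s=ctrl.read_state();a,b=knife_pts(s);print(a,b,s['eef_rot'])
p=ctrl.read_camera('scene');print(proj(p,a),proj(p,b))
cv2.imwrite('pics/c10.png',cv2.resize(p['img'][170:320,230:430],(800,600),interpolation=cv2.INTER_CUBIC))
d=ctrl.masks_of('knife',p)[0];m=d['pixels'];ys,xs=np.where(m);print(d['confidence'],xs.min(),ys[xs==xs.min()].mean(),xs.max(),ys[xs==xs.max()].mean(),ys.max(),xs[ys==ys.max()].mean())
E
```

```text
[0.4836 0.05   0.0491] [0.4783 0.2349 0.0492] [[-0.0285  0.9996  0.002 ]
 [ 0.9996  0.0285  0.0007]
 [ 0.0006  0.002  -1.    ]]
[313.5482 227.9206] [379.0394 222.085 ]
0.72 394 221.0 410 216.0 226 403.5
```

View pics/c10.png

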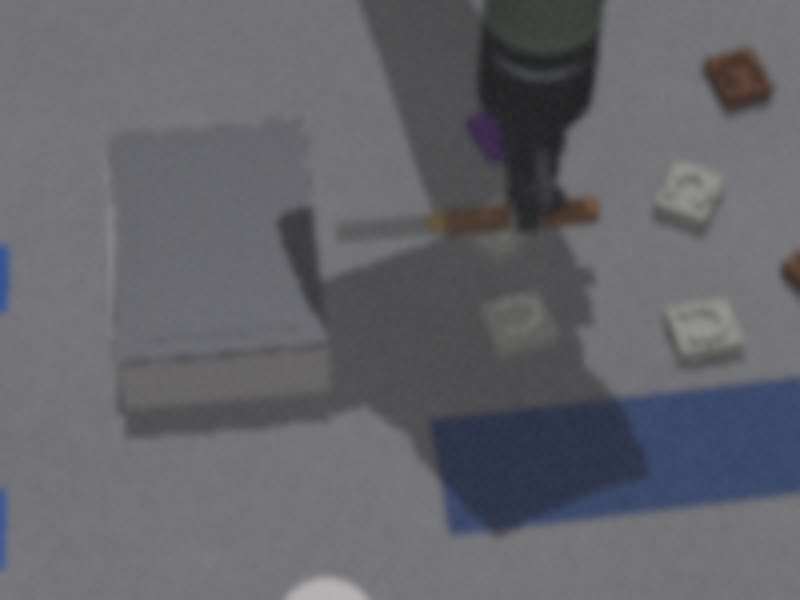

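>>> move_arm([
  [[0, 0, 0], [-0.5, 0, 0.1], 1],
  [[0, 0, 0], [-1.2, 0, 0.1], 1],
  [[0, 0, 0], [-1.8, 0, 0.1], 1],
  [[0, 0, 0], [-2.4, 0, 0.1], 1],
  [[0, 0, 0], [-2.4, 0, 0.1], 1],
])

```text
time: 9.72
tool_pos: [0.4794, 0.1572, 0.0371]
eef_rot: [[-0.029, 1.0, -0.0], [1.0, 0.029, -0.0], [-0.0, -0.0, -1.0]]
ft_force: [-0.0, 0.6, -0.1]
grip_width: 0.0131
```

```bash
python3 - <<'E'
from h import *
np.set_printoptions(precision=4,suppress=True)
s=ctrl.read_state();a,b=knife_pts(s);print(a,b,s['ft_force'])
p=ctrl.read_camera('scene');print(proj(p,a),proj(p,b))
cv2.imwrite('pics/c11.png',cv2.resize(p['img'][200:275,250:350],(800,600),interpolation=cv2.INTER_CUBIC))
E
```

```text
[0.4832 0.0252 0.0472] [0.4779 0.2102 0.0471] [-0.0034  0.5786 -0.0915]
[304.6917 228.8207] [370.2152 223.004 ]
```

View pics/c11.png

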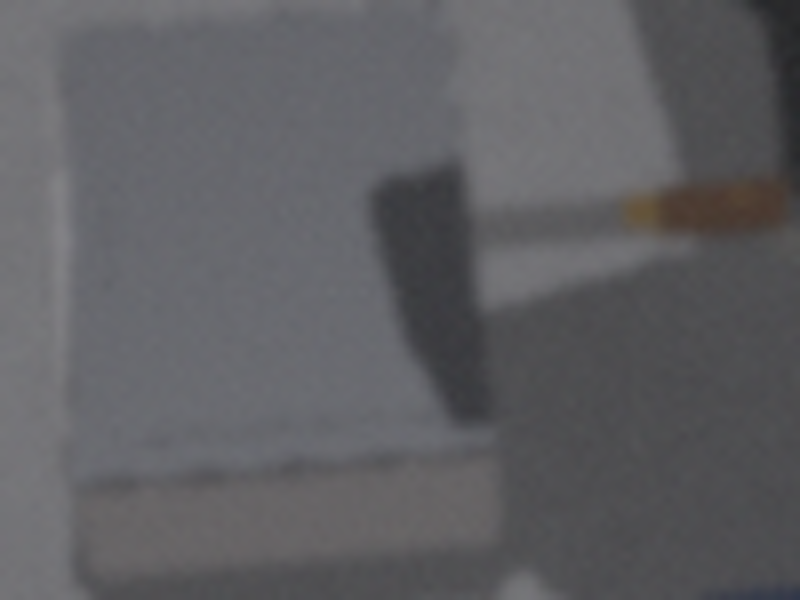

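>>> move_arm([
  [[0, 0, 0], [-1, 0, 0], 1],
  [[0, 0, 0], [-2, 0, 0], 1],
  [[0, 0, 0], [-2.2, 0, 0], 1],
  [[0, 0, 0], [-2.2, 0, 0], 1],
  [[0, 0, 0], [-2.3, 0, -1], 1],
  [[0, 0, 0], [-2.4, 0, -2], 1],
  [[0, 0, 0], [-2.7, 0, -3.4], 1],
  [[0, 0, 0], [-3.2, 0, -4.8], 1],
  [[0, 0, 0], [-4, 0, -6.2], 1],
  [[0, 0, 0], [-4, 0, -6.2], 1],
])

```text
time: 10.6
tool_pos: [0.4827, 0.1184, 0.1024]
eef_rot: [[-0.03, 1.0, 0.006], [1.0, 0.03, 0.001], [0.001, 0.006, -1.0]]
ft_force: [1.2, 0.5, -1.3]
grip_width: 0.0134
```

```bash
python3 - <<'E'
from h import *
np.set_printoptions(precision=4,suppress=True)
s=ctrl.read_state();a,b=knife_pts(s);print(a,b,s['ft_force'])
p=ctrl.read_camera('scene');print(proj(p,a),proj(p,b))
cv2.imwrite('pics/c12.png',cv2.resize(p['img'][170:290,220:380],(800,600),interpolation=cv2.INTER_CUBIC))
E
```

```text
[ 0.4865 -0.0135  0.1123] [0.481  0.1714 0.1125] [ 1.16    0.4931 -1.3188]
[289.315 215.642] [358.0013 209.5783]
```

View pics/c12.png

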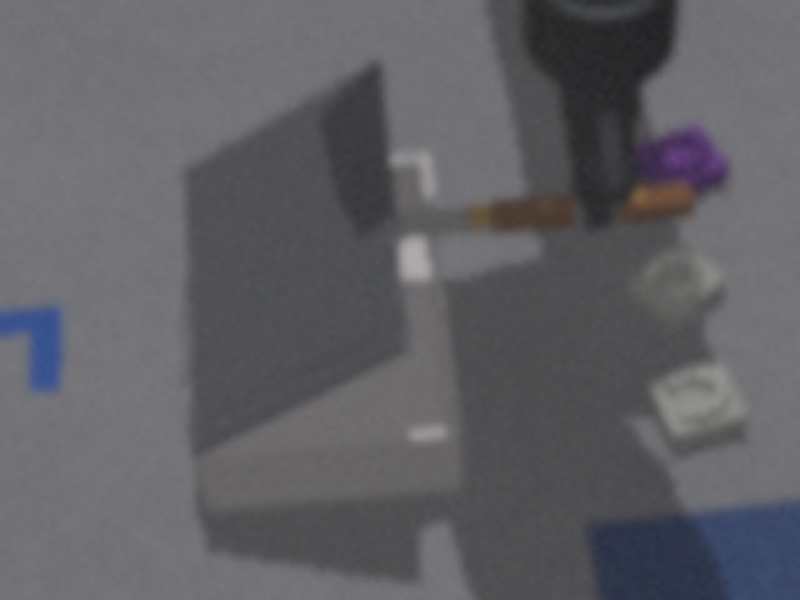

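>>> move_arm([
  [[0, 0, 0], [-1, 0, -1.3], 1],
  [[0, 0, 0], [-2.1, 0, -2.4], 1],
  [[0, 0, 0], [-3.4, 0, -3.2], 1],
  [[0, 0, 0], [-4.8, 0, -3.8], 1],
  [[0, 0, 0], [-6.3, 0, -4.3], 1],
  [[0, 0, 0], [-7.8, 0, -4.5], 1],
  [[0, 0, 0], [-9.3, 0, -4.4], 1],
  [[0, 0, 0], [-10.8, 0, -4.2], 1],
  [[0, 0, 0], [-12.3, 0, -3.7], 1],
  [[0, 0, 0], [-13.7, 0, -3.1], 1],
])

```text
time: 11.48
tool_pos: [0.4853, -0.0188, 0.1301]
eef_rot: [[-0.031, 1.0, 0.001], [1.0, 0.031, 0.0], [-0.0, 0.001, -1.0]]
ft_force: [0.5, -0.2, 0.3]
grip_width: 0.0136
```

```bash
python3 - <<'E'
from h import *
np.set_printoptions(precision=4,suppress=True)
s=ctrl.read_state();a,b=knife_pts(s);print(a,b,s['ft_force'])
p=ctrl.read_camera('scene');print(proj(p,a),proj(p,b))
cv2.imwrite('pics/c13.png',cv2.resize(p['img'][170:290,200:360],(800,600),interpolation=cv2.INTER_CUBIC))
E
```

```text
[ 0.4893 -0.1507  0.1401] [0.4837 0.0342 0.1401] [ 0.4767 -0.2029  0.2719]
[235.8613 213.0136] [306.7769 206.8179]
```

View pics/c13.png

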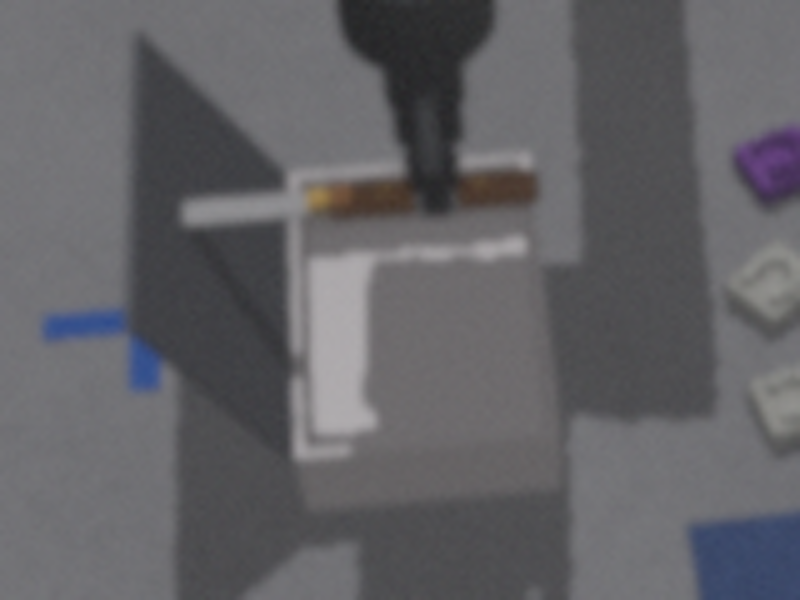

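>>> move_arm([
  [[0, 0, 0], [-1, 0, 0.5], 1],
  [[0, 0, 0], [-1.8, 0, 1], 1],
  [[0, 0, 0], [-1.8, 0, 1], 1],
  [[0, 0, 0], [1, 0, 0], 1],
  [[0, 0, 0], [4, 0, 0], 1],
  [[0, 0, 0], [8, 0, 0], 1],
  [[0, 0, 0], [12, 0, 0], 1],
  [[0, 0, 0], [16, 0, 0], 1],
  [[0, 0, 0], [20, 0, 0], 1],
  [[0, 0, 0], [23, 0, 0], 1],
])

```text
time: 12.37
tool_pos: [0.4776, 0.2148, 0.1303]
eef_rot: [[-0.032, 0.999, 0.001], [0.999, 0.032, 0.001], [0.001, 0.001, -1.0]]
ft_force: [0.8, -0.8, 0.2]
grip_width: 0.0135
```

```bash
python3 - <<'E'
from h import *
np.set_printoptions(precision=4,suppress=True)
s=ctrl.read_state();a,b=knife_pts(s);print(a,b,s['eef_rot'])
p=snap('scene','c14.png');print(proj(p,a),proj(p,b))
d=ctrl.masks_of('knife',p)[0];m=d['pixels'];ys,xs=np.where(m);print(d['confidence'],xs.min(),ys[xs==xs.min()].mean(),xs.max(),ys[xs==xs.max()].mean(),ys.max(),xs[ys==ys.max()].mean())
E
```

```text
[0.4818 0.0828 0.1401] [0.4759 0.2677 0.1403] [[-0.0317  0.9995  0.0007]
 [ 0.9995  0.0317  0.001 ]
 [ 0.0009  0.0007 -1.    ]]
[325.1871 205.0832] [394.4015 198.9321]
0.55 326 204.5 394 199.5 207 331.0
```

View pics/c14.png

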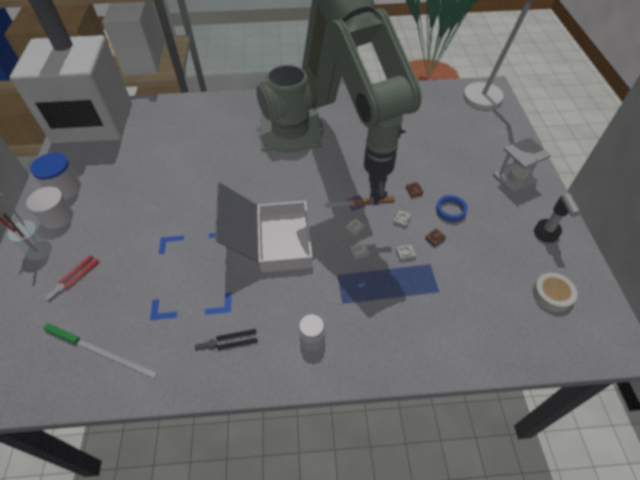

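>>> move_arm([
  [[0, 0, -0.03], [1.1, 4, 0], 1],
  [[0, 0, -0.06], [2.2, 8, 1], 1],
  [[0, 0, -0.09], [3.3, 12, 2], 1],
  [[0, 0, -0.12], [4.4, 16, 4], 1],
  [[0, 0, -0.12], [4.7, 16.9, 7], 1],
  [[0, 0, -0.12], [4.7, 16.9, 10], 1],
  [[0, 0, -0.12], [4.7, 16.9, 11.5], 1],
  [[0, 0, -0.12], [4.7, 16.9, 11.5], 1],
])

```text
time: 13.13
tool_pos: [0.6425, 0.2616, 0.0097]
eef_rot: [[-0.149, 0.989, -0.009], [0.989, 0.149, -0.004], [-0.003, -0.01, -1.0]]
ft_force: [-0.6, -0.3, -1.7]
grip_width: 0.0136
```

```bash
python3 - <<'E'
from h import *
p=snap('wrist','wrist15.png')
E
```

```text
(no output)
```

View pics/wrist15.png

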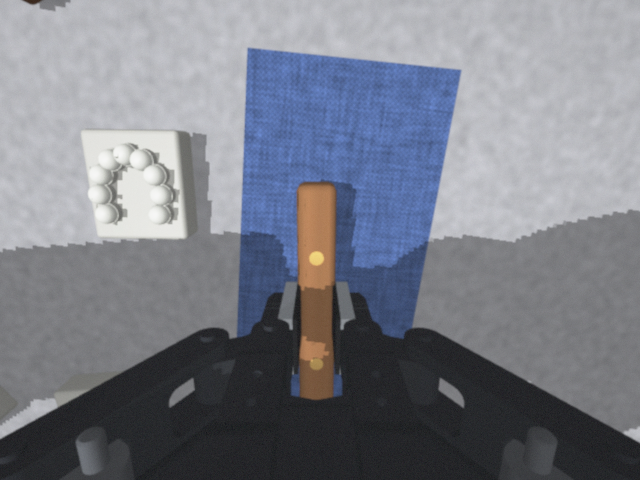

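>>> move_arm([
  [[0, 0, 0], [0, 0, 0.5], 1],
  [[0, 0, 0], [0, 0, 1.0], 1],
  [[0, 0, 0], [0, 0, 1.25], 1],
  [[0, 0, 0], [0, 0, 1.25], 1],
  [[0, 0, 0], [0, 0, 1.25], 1],
])

```text
time: 13.6
tool_pos: [0.6458, 0.2636, 0.0034]
eef_rot: [[-0.149, 0.989, 0.001], [0.989, 0.149, 0.0], [0.0, 0.001, -1.0]]
ft_force: [0.4, -0.7, -0.5]
grip_width: 0.0132
```

>>> move_arm([
  [[0, 0, 0], [0, 0, 0.3], 1],
  [[0, 0, 0], [0, 0, 0.5], 1],
  [[0, 0, 0], [0, 0, 0.5], 1],
  [[0, 0, 0], [0, 0, 0.5], 0.6],
  [[0, 0, 0], [0, 0, 0.5], 0.5],
  [[0, 0, 0], [0, 0, 0.5], 0.5],
  [[0, 0, 0], [0, 0, 0.5], 0.5],
  [[0, 0, 0], [0, 0, 0.5], 0.5],
  [[0, 0, 0], [0, 0, -2], 0.5],
  [[0, 0, 0], [0, 0, -6], 0.5],
])

```text
time: 14.43
tool_pos: [0.6423, 0.2622, 0.0583]
eef_rot: [[-0.149, 0.989, -0.01], [0.989, 0.149, -0.004], [-0.002, -0.011, -1.0]]
ft_force: [1.3, 0.3, 0.6]
grip_width: 0.0427
```

>>> move_arm([
  [[0, 0, 0.08], [0, -2, -4], 0],
  [[0, 0, 0.15], [0, -4, -8], 0],
  [[0, 0, 0.15], [0, -8, -11], 0],
  [[0, 0, 0.15], [0, -10, -11], 0],
  [[0, 0, 0.15], [0, -10, -11], 0],
  [[0, 0, 0.15], [0, -10, -11], 0],
])

```text
time: 14.93
tool_pos: [0.546, 0.2485, 0.1741]
eef_rot: [[-0.001, 1.0, 0.002], [1.0, 0.001, 0.001], [0.001, 0.002, -1.0]]
ft_force: [0.2, 1.1, 0.2]
grip_width: 0.0852
```

```bash
python3 - <<'E'
from h import *
np.set_printoptions(precision=4,suppress=True)
s=ctrl.read_state();print(s['tool_pos'],s['eef_rot'])
p=snap('wrist','wrist16.png')
d=ctrl.masks_of('knife',p)[0];ys,xs=np.where(d['pixels']);P=np.array([at_z(p,a,b,.01)[:2] for a,b in zip(xs,ys)],np.float32)
r=cv2.minAreaRect(P);print('knife',cv2.boxPoints(r),d['confidence'])
hsv=cv2.cvtColor(p['img'],cv2.COLOR_BGR2HSV)
for d in ctrl.masks_of('model0',p):
    m=d['pixels']; c=hsv[m].mean(0); ys,xs=np.where(m);P=np.array([at_z(p,a,b,.012)[:2] for a,b in zip(xs,ys)],np.float32);r=cv2.minAreaRect(P)
    print(round(d['confidence'],2),c,r)
E
```

```text
[0.546  0.2485 0.1741] [[-0.0007  1.      0.0023]
 [ 1.      0.0007  0.0008]
 [ 0.0008  0.0023 -1.    ]]
knife [[0.6259 0.3154]
 [0.6485 0.1717]
 [0.6679 0.1747]
 [0.6453 0.3184]] 0.92
0.89 [136.7651 135.2367  96.5956] ((0.36677369475364685, 0.18666911125183105), (0.04965497553348541, 0.048171043395996094), 21.620342254638672)
0.8 [ 35.6732   7.1936 196.8129] ((0.5593202114105225, 0.3005754351615906), (0.04106030985713005, 0.046926289796829224), 7.078075408935547)
0.76 [ 35.5458   7.6863 130.1736] ((0.4595381021499634, 0.1716313362121582), (0.04525654762983322, 0.047052979469299316), 41.22508239746094)
0.76 [ 12.8932 117.2926  99.6707] ((0.3276941776275635, 0.37153691053390503), (0.054222073405981064, 0.043883904814720154), 12.213788032531738)
0.7 [ 36.1144   7.3548 184.1088] ((0.43907779455184937, 0.3124080300331116), (0.041464246809482574, 0.04874258115887642), 60.01529312133789)
0.68 [ 36.4239   7.6583 143.5395] ((0.5431856513023376, 0.1745501011610031), (0.040508635342121124, 0.05168018862605095), 12.867935180664062)
0.56 [ 13.4408 118.0747 112.9041] ((0.5145862102508545, 0.39469432830810547), (0.041339606046676636, 0.04884345829486847), 32.7673225402832)
```

View pics/wrist16.png

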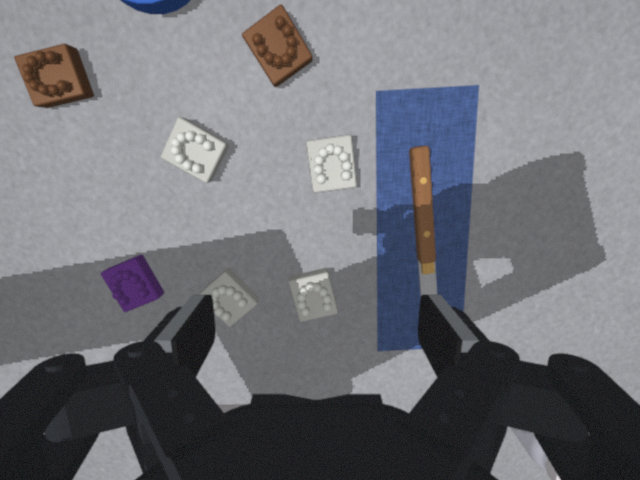

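>>> move_arm([
  [[0, 0, -0.12], [-2, -2, 1], 0.2],
  [[0, 0, -0.24], [-4, -4, 3], 0.2],
  [[0, 0, -0.36], [-6, -6, 5], 0.2],
  [[0, 0, -0.48], [-7.7, -8, 7], 0.2],
  [[0, 0, -0.6], [-7.7, -8.7, 9], 0.2],
  [[0, 0, -0.716], [-7.7, -8.7, 10], 0.2],
  [[0, 0, -0.716], [-7.7, -8.7, 11], 0.2],
  [[0, 0, -0.716], [-7.7, -8.7, 11], 0.2],
  [[0, 0, -0.716], [-7.7, -8.7, 11], 0.2],
])

```text
time: 15.83
tool_pos: [0.46, 0.1714, 0.0615]
eef_rot: [[-0.656, 0.755, -0.002], [0.755, 0.656, -0.001], [0.001, -0.002, -1.0]]
ft_force: [0.5, 0.5, 0.2]
grip_width: 0.0683
```

```bash
python3 - <<'E'
from h import *
p=snap('wrist','wrist17.png')
E
```

```text
(no output)
```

View pics/wrist17.png

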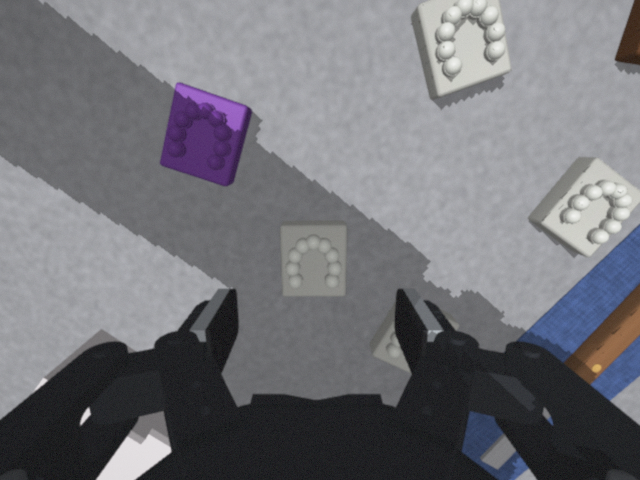

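```bash
python3 - <<'E'
from h import *
np.set_printoptions(precision=4,suppress=True)
p=ctrl.read_camera('wrist');s=ctrl.read_state()
c=np.mean([at_z(p,u,v,.016) for u,v in [(281,226),(345,226),(346,296),(281,296)]],0);print(c,s['tool_pos'],np.array(s['eef_rot']).T@(c-s['tool_pos']))
for a,b in [((281,226),(345,226)),((281,226),(281,296))]: print(np.linalg.norm(at_z(p,*a,.016)-at_z(p,*b,.016)))
E
```

```text
[0.4583 0.17   0.016 ] [0.4606 0.1717 0.0627] [ 0.0002 -0.0029  0.0467]
0.03751146942030886
0.044585197071010926
```

>>> move_arm([
  [[0, 0, 0], [0, -0.2, 3], 0.25],
  [[0, 0, 0], [0, -0.2, 5.5], 0.25],
  [[0, 0, 0], [0, -0.2, 6.6], 0.25],
  [[0, 0, 0], [0, -0.2, 6.6], 0.25],
  [[0, 0, 0], [0, -0.2, 6.6], 0.5],
  [[0, 0, 0], [0, -0.2, 6.6], 0.7],
  [[0, 0, 0], [0, -0.2, 6.6], 0.7],
  [[0, 0, 0], [0, -0.2, 6.6], 0.7],
  [[0, 0, 0], [0, -0.2, 6.6], 0.7],
], force=35)

```text
time: 16.68
tool_pos: [0.4594, 0.1706, -0.0021]
eef_rot: [[-0.656, 0.754, 0.003], [0.754, 0.656, 0.001], [-0.001, 0.003, -1.0]]
ft_force: [-0.0, -0.9, 6.7]
grip_width: 0.0389
```

>>> move_arm([
  [[0, 0, 0], [0, 0, -2], 0.7],
  [[0, 0, 0], [0, 0, -5], 0.7],
  [[0, 0, 0], [0, 0, -9], 0.7],
  [[0, 0, 0], [0, 0, -12], 0.7],
  [[0, 0, 0], [0, 0, -12], 0.7],
])

```text
time: 17.1
tool_pos: [0.4619, 0.1715, 0.1227]
eef_rot: [[-0.656, 0.754, 0.012], [0.754, 0.656, 0.004], [-0.005, 0.012, -1.0]]
ft_force: [0.5, 0.7, -0.6]
grip_width: 0.0389
```

```bash
python3 - <<'E'
from h import *
p=snap('wrist','wrist18.png')
E
```

```text
(no output)
```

View pics/wrist18.png

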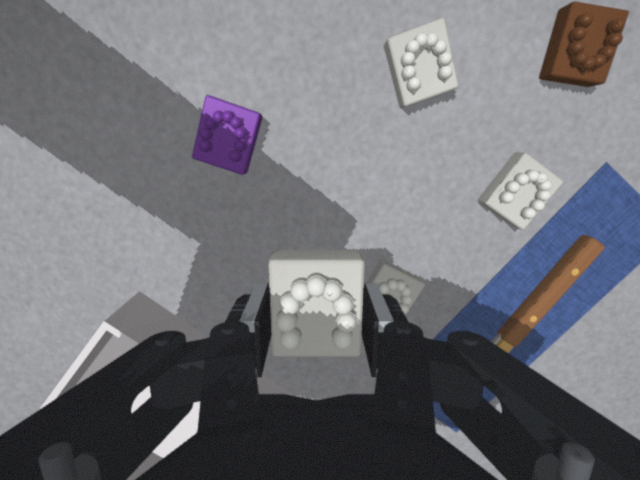

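>>> move_arm([
  [[0, 0, 0.12], [-2.4, -2.6, 0], 0.7],
  [[0, 0, 0.24], [-5, -5.4, 0], 0.7],
  [[0, 0, 0.36], [-7.6, -8.2, 0], 0.7],
  [[0, 0, 0.48], [-10.2, -11, 0], 0.7],
  [[0, 0, 0.6], [-12.8, -13.8, 0], 0.7],
  [[0, 0, 0.69], [-15.4, -16.6, 0], 0.7],
  [[0, 0, 0.69], [-16.1, -17.4, 0], 0.7],
  [[0, 0, 0.69], [-16.1, -17.4, 2], 0.7],
  [[0, 0, 0.69], [-16.1, -17.4, 2], 0.7],
])

```text
time: 17.9
tool_pos: [0.4296, -0.0657, 0.0936]
eef_rot: [[-0.024, 1.0, -0.007], [1.0, 0.024, 0.002], [0.002, -0.007, -1.0]]
ft_force: [-0.8, 0.1, -0.5]
grip_width: 0.0385
```

```bash
python3 - <<'E'
from h import *
p=snap('wrist','wrist19.png')
p=ctrl.read_camera('scene')
cv2.imwrite('pics/c19.png',cv2.resize(p['img'][150:300,190:390],(800,600),interpolation=cv2.INTER_CUBIC))
E
```

```text
(no output)
```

View pics/wrist19.png

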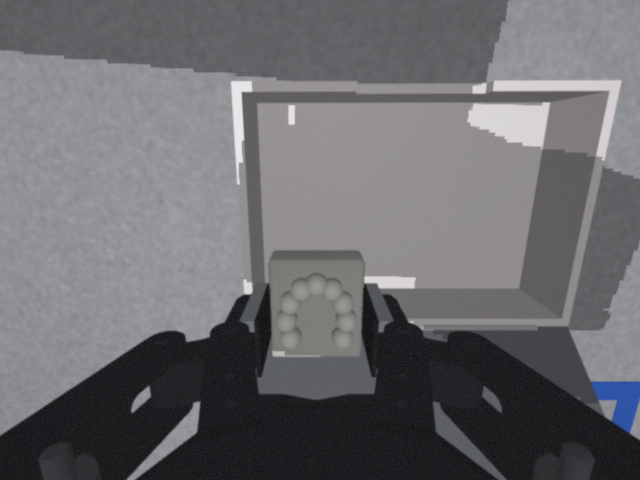

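View pics/c19.png

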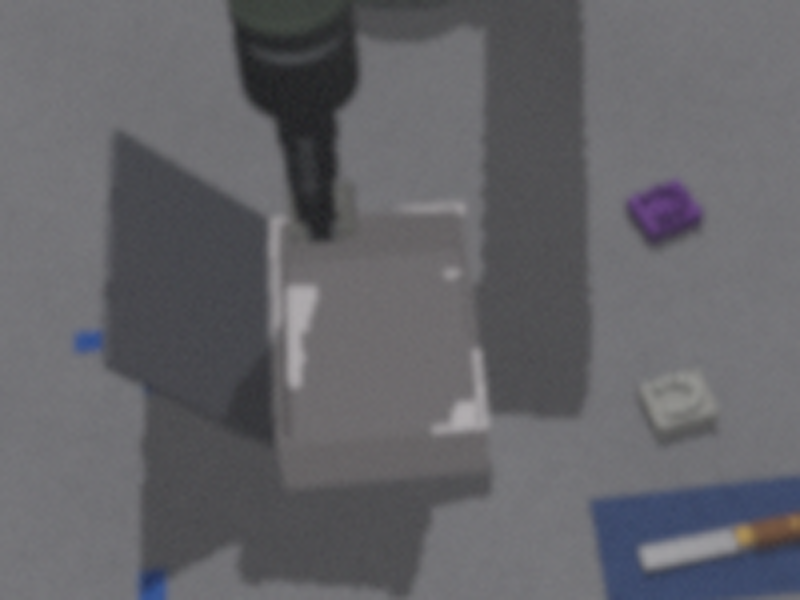

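```bash
python3 - <<'E'
from h import *
np.set_printoptions(precision=4,suppress=True)
p=ctrl.read_camera('wrist');s=ctrl.read_state();print(s['tool_pos'])
for u,v in [(232,82),(620,81),(570,328)]: print(at_z(p,u,v,.052))
a,b=at_z(p,232,82,.052),at_z(p,570,328,.052); print((a+b)/2)
hyp=[(.4845,-.033)]
c,sn=np.cos(np.radians(1.6)),np.sin(np.radians(1.6))
for x,y in [(-.1,.07),(.1,.07),(.1,-.07),(-.1,-.07)]: print(proj(p,[.4845+c*x-sn*y,-.033+sn*x+c*y,.052]))
E
```

```text
[ 0.4321 -0.0648  0.0962]
[0.3842 0.033  0.052 ]
[0.5849 0.0387 0.052 ]
[ 0.591  -0.1036  0.052 ]
[ 0.4876 -0.0353  0.052 ]
[228.7735  79.3495]
[615.911   78.7108]
[563.922  322.8725]
[244.167  322.7235]
```

>>> move_arm([
  [[0, 0, 0], [0, 0.7, 1], 0.7],
  [[0, 0, 0], [0, 0.7, 3], 0.7],
  [[0, 0, 0], [0, 0.7, 6], 0.7],
  [[0, 0, 0], [0, 0.7, 8], 0.7],
  [[0, 0, 0], [0, 0.7, 8.8], 0.7],
  [[0, 0, 0], [0, 0.7, 8.8], 0.7],
  [[0, 0, 0], [0, 0.7, 8.8], 0.7],
])

```text
time: 18.63
tool_pos: [0.4403, -0.065, 0.0088]
eef_rot: [[-0.027, 1.0, 0.0], [1.0, 0.027, -0.0], [-0.0, 0.0, -1.0]]
ft_force: [-0.0, 0.2, -0.4]
grip_width: 0.0392
```

>>> move_arm([
  [[0, 0, 0], [0, 0, 0.3], 0.7],
  [[0, 0, 0], [0, 0, 0.5], 0.7],
  [[0, 0, 0], [0, 0, 0.5], 0.45],
  [[0, 0, 0], [0, 0, 0.5], 0.42],
  [[0, 0, 0], [0, 0, 0.5], 0.42],
  [[0, 0, 0], [0, 0, 0.5], 0.42],
  [[0, 0, 0], [0, 0, -2], 0.42],
  [[0, 0, 0], [0, 0, -6], 0.42],
  [[0, 0, 0], [0, 0, -10], 0.42],
  [[0, 0, 0], [2, 0, -14], 0.42],
])

```text
time: 19.47
tool_pos: [0.4393, -0.0481, 0.1481]
eef_rot: [[-0.024, 1.0, 0.001], [1.0, 0.024, -0.001], [-0.001, 0.001, -1.0]]
ft_force: [0.9, 0.1, -0.1]
grip_width: 0.0495
```

```bash
python3 - <<'E'
from h import *
s=ctrl.read_state();print(s['tool_pos'],s['grip_width'])
p=snap('wrist','wrist20.png')
E
```

```text
[ 0.43931643 -0.04813479  0.1480646 ] 0.04951298976578993
```

View pics/wrist20.png

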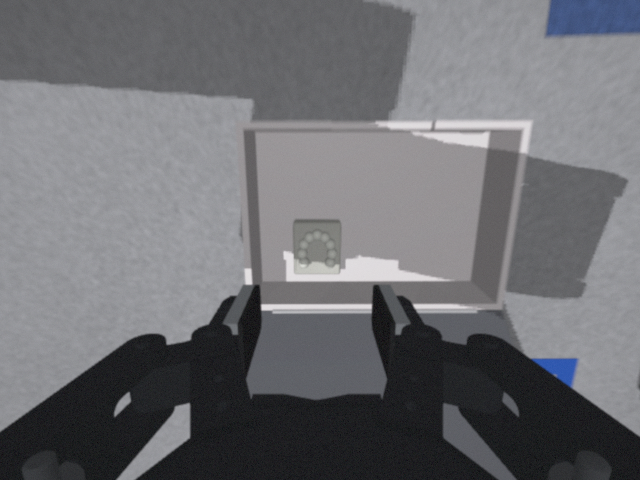

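>>> move_arm([
  [[0, 0, -0.05], [3.5, 1.7, 0], 0.2],
  [[0, 0, -0.1], [7, 3.4, 0], 0.2],
  [[0, 0, -0.17], [10.5, 5.1, 0], 0.2],
  [[0, 0, -0.17], [14, 6.8, 0], 0.2],
  [[0, 0, -0.17], [17.5, 8.5, 1], 0.2],
  [[0, 0, -0.17], [21, 10.2, 3], 0.2],
  [[0, 0, -0.17], [22, 10.9, 6], 0.2],
  [[0, 0, -0.17], [22, 10.9, 6], 0.2],
  [[0, 0, -0.17], [22, 10.9, 6], 0.2],
])

```text
time: 20.27
tool_pos: [0.541, 0.1763, 0.0842]
eef_rot: [[-0.196, 0.981, -0.004], [0.981, 0.196, -0.002], [-0.001, -0.005, -1.0]]
ft_force: [-0.1, -0.6, 0.6]
grip_width: 0.0684
```

```bash
cat >> h.py <<'E'
def models(p,z=.012):
    hsv=cv2.cvtColor(p['img'],cv2.COLOR_BGR2HSV);s=ctrl.read_state();R=np.array(s['eef_rot']);t=np.array(s['tool_pos'])
    for d in ctrl.masks_of('model0',p):
        m=d['pixels']; c=np.median(hsv[m],0); 
        if c[1]>60: continue
        ys,xs=np.where(m);P=np.array([at_z(p,a,b,z)[:2] for a,b in zip(xs,ys)],np.float32);r=cv2.minAreaRect(P)
        if max(r[1])>.08: continue
        print(round(d['confidence'],2),'ctr',np.round(r[0],4),'size',np.round(r[1],4),'ang',round(r[2],1),'tool shift cm',np.round((R.T@(np.array([*r[0],z])-t))*100,2), 'px',int(xs.mean()),int(ys.mean()))
E
python3 - <<'E'
from h import *
s=ctrl.read_state();print(s['tool_pos'],s['grip_width'])
p=snap('wrist','wrist21.png');models(p)
E
```

```text
[0.54095455 0.17625578 0.08421635] 0.06840263518611478
0.97 ctr [0.4453 0.2939] size [0.0513 0.0242] ang 11.3 tool shift cm [13.48 -7.14  7.38] px 195 16
0.92 ctr [0.5593 0.3003] size [0.042  0.0485] ang 8.3 tool shift cm [11.87  4.16  7.37] px 390 53
0.84 ctr [0.5427 0.1735] size [0.0403 0.0486] ang 13.6 tool shift cm [-0.23  0.06  7.38] px 319 251
0.65 ctr [ 0.4274 -0.0428] size [0.0295 0.0145] ang 51.7 tool shift cm [-19.19 -15.47   7.41] px 132 471
```

View pics/wrist21.png

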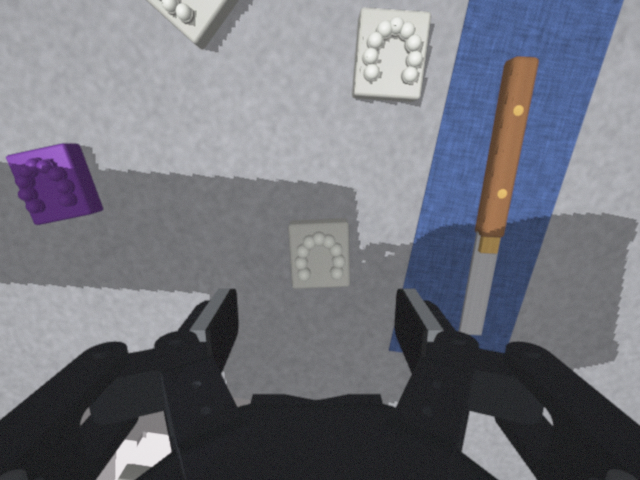

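>>> move_arm([
  [[0, 0, -0.03], [-0.2, 0.1, 3], 0.25],
  [[0, 0, -0.03], [-0.2, 0.1, 6], 0.25],
  [[0, 0, -0.03], [-0.2, 0.1, 8], 0.25],
  [[0, 0, -0.03], [-0.2, 0.1, 8.5], 0.25],
  [[0, 0, -0.03], [-0.2, 0.1, 8.5], 0.25],
  [[0, 0, -0.03], [-0.2, 0.1, 8.5], 0.5],
  [[0, 0, -0.03], [-0.2, 0.1, 8.5], 0.7],
  [[0, 0, -0.03], [-0.2, 0.1, 8.5], 0.7],
  [[0, 0, -0.03], [-0.2, 0.1, 8.5], 0.7],
  [[0, 0, -0.03], [-0.2, 0.1, 8.5], 0.7],
])

```text
time: 21.2
tool_pos: [0.5453, 0.1744, 0.0033]
eef_rot: [[-0.224, 0.975, 0.004], [0.975, 0.224, 0.001], [-0.0, 0.004, -1.0]]
ft_force: [-0.4, -1.8, 6.9]
grip_width: 0.0381
```

>>> move_arm([
  [[0, 0, 0], [0, 0, -2], 0.7],
  [[0, 0, 0], [0, 0, -5], 0.7],
  [[0, 0, 0], [0, 0, -9], 0.7],
  [[0, 0, 0], [0, 0, -11], 0.7],
  [[0, 0, 0], [0, 0, -11], 0.7],
  [[0, 0, 0], [0, 0, -11], 0.7],
])

```text
time: 21.7
tool_pos: [0.5445, 0.1746, 0.113]
eef_rot: [[-0.224, 0.975, 0.004], [0.975, 0.224, 0.001], [0.0, 0.004, -1.0]]
ft_force: [-0.5, 0.8, -1.1]
grip_width: 0.0388
```

>>> move_arm([
  [[0, 0, 0.06], [-3.8, -1, 0], 0.7],
  [[0, 0, 0.12], [-7.6, -2, 0], 0.7],
  [[0, 0, 0.197], [-11.4, -3, 0], 0.7],
  [[0, 0, 0.197], [-15.2, -4, 0], 0.7],
  [[0, 0, 0.197], [-19, -5, 0], 0.7],
  [[0, 0, 0.197], [-22, -5.9, 0], 0.7],
  [[0, 0, 0.197], [-23, -6.2, 1], 0.7],
  [[0, 0, 0.197], [-23, -6.2, 2], 0.7],
  [[0, 0, 0.197], [-23, -6.2, 2], 0.7],
  [[0, 0, 0.197], [-23, -6.2, 2], 0.7],
])

```text
time: 22.53
tool_pos: [0.5337, -0.0624, 0.0892]
eef_rot: [[-0.03, 1.0, -0.004], [1.0, 0.03, 0.001], [0.001, -0.004, -1.0]]
ft_force: [-0.1, -0.1, -0.1]
grip_width: 0.0386
```

```bash
python3 - <<'E'
from h import *
s=ctrl.read_state();print(s['tool_pos'],s['grip_width'])
p=snap('wrist','wrist22.png')
E
```

```text
[ 0.53365812 -0.06242751  0.08924222] 0.03863483037545766
```

View pics/wrist22.png

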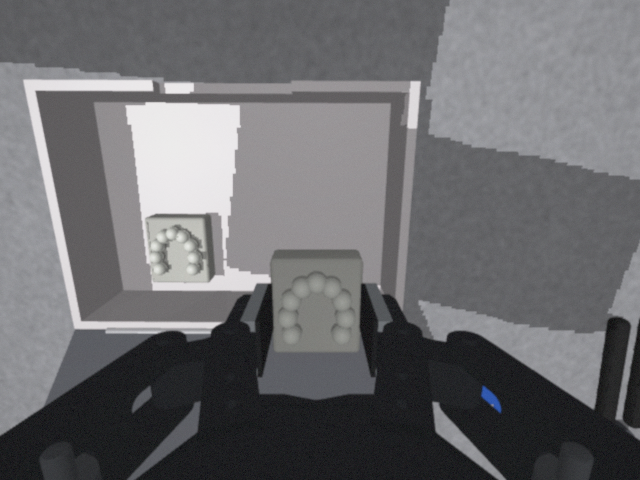

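>>> move_arm([
  [[0, 0, 0], [0, 0, 3], 0.7],
  [[0, 0, 0], [0, 0, 6], 0.7],
  [[0, 0, 0], [0, 0, 7.5], 0.7],
  [[0, 0, 0], [0, 0, 7.9], 0.7],
  [[0, 0, 0], [0, 0, 8.2], 0.7],
  [[0, 0, 0], [0, 0, 8.2], 0.7],
  [[0, 0, 0], [0, 0, 8.2], 0.7],
])

```text
time: 23.17
tool_pos: [0.536, -0.0634, 0.0101]
eef_rot: [[-0.03, 1.0, 0.003], [1.0, 0.03, -0.0], [-0.0, 0.003, -1.0]]
ft_force: [0.0, -0.1, 0.7]
grip_width: 0.0388
```

>>> move_arm([
  [[0, 0, 0], [0, 0, 0.2], 0.7],
  [[0, 0, 0], [0, 0, 0.3], 0.7],
  [[0, 0, 0], [0, 0, 0.3], 0.42],
  [[0, 0, 0], [0, 0, 0.3], 0.42],
  [[0, 0, 0], [0, 0, 0.3], 0.42],
  [[0, 0, 0], [0, 0, 0.3], 0.42],
  [[0, 0, 0], [0, 0, -3], 0.42],
  [[0, 0, 0], [0, 0, -7], 0.42],
  [[0, 0, 0], [0, 0, -11], 0.42],
  [[0, 0, 0], [0, 0, -14], 0.42],
])

```text
time: 24.0
tool_pos: [0.5355, -0.0639, 0.1519]
eef_rot: [[-0.029, 1.0, 0.003], [1.0, 0.029, -0.0], [-0.0, 0.003, -1.0]]
ft_force: [0.1, -0.2, -0.0]
grip_width: 0.0497
```

```bash
python3 - <<'E'
from h import *
s=ctrl.read_state();print(s['tool_pos'],s['eef_rot'])
p=snap('wrist','wrist23.png');p=snap('side','side23.png');models(p)
E
```

```text
[ 0.53551115 -0.06388045  0.15190686] [[-2.88966975e-02  9.99577959e-01  2.98085076e-03]
 [ 9.99582278e-01  2.88980559e-02 -4.13653032e-04]
 [-4.99619246e-04  2.96765239e-03 -9.99995472e-01]]
0.84 ctr [0.4386 0.3139] size [0.0499 0.056 ] ang 59.7 tool shift cm [38.12 -9.05 14.07] px 362 345
0.66 ctr [0.5591 0.3031] size [0.0445 0.0624] ang 9.0 tool shift cm [36.69  2.96 14.22] px 300 327
0.59 ctr [ 0.4412 -0.0685] size [0.0418 0.0664] ang 3.0 tool shift cm [-0.12 -9.9  14.14] px 401 225
0.51 ctr [ 0.5378 -0.0706] size [0.0432 0.0706] ang 1.7 tool shift cm [-0.6  -0.25 14.25] px 360 218
```

View pics/wrist23.png

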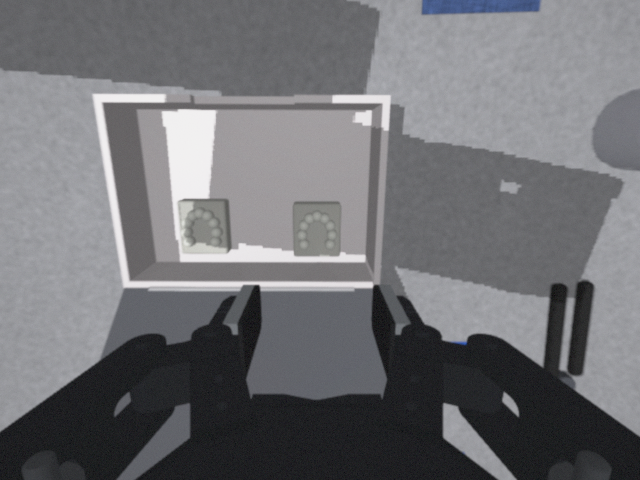

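View pics/side23.png

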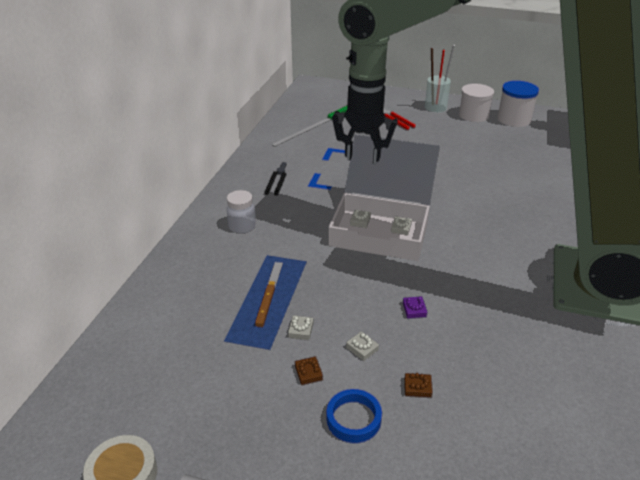

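>>> move_arm([
  [[0, 0, 0], [4, 0.4, 0], 0.2],
  [[0, 0, 0], [8, 0.8, 0], 0.2],
  [[0, 0, -0.03], [12, 1.2, 0], 0.2],
  [[0, 0, -0.06], [16, 1.6, 0], 0.2],
  [[0, 0, -0.11], [20, 2, 0], 0.2],
  [[0, 0, -0.11], [24, 2.4, 0], 0.2],
  [[0, 0, -0.11], [28, 2.8, 0], 0.2],
  [[0, 0, -0.11], [32, 3.2, 1], 0.2],
  [[0, 0, -0.11], [35.5, 3.4, 4], 0.2],
  [[0, 0, -0.11], [36.4, 3.4, 6], 0.2],
])

```text
time: 24.98
tool_pos: [0.5576, 0.3053, 0.0864]
eef_rot: [[-0.142, 0.99, -0.0], [0.99, 0.142, 0.001], [0.001, -0.0, -1.0]]
ft_force: [-0.3, -0.8, -0.6]
grip_width: 0.0683
```

>>> move_arm([
  [[0, 0, 0], [0, 0, 0], 0.2],
  [[0, 0, 0], [0, 0, 0], 0.2],
  [[0, 0, 0], [0, 0, 0], 0.2],
])

```text
time: 25.23
tool_pos: [0.5582, 0.3002, 0.0886]
eef_rot: [[-0.138, 0.99, -0.001], [0.99, 0.138, -0.001], [-0.001, -0.001, -1.0]]
ft_force: [-0.5, -0.0, 0.1]
grip_width: 0.068
```

```bash
python3 - <<'E'
from h import *
s=ctrl.read_state();print(s['tool_pos'],s['grip_width'])
p=snap('wrist','wrist24.png');models(p)
E
```

```text
[0.55816155 0.30023848 0.08856542] 0.067990577125461
0.96 ctr [0.5596 0.3014] size [0.0406 0.0493] ang 6.8 tool shift cm [0.11 0.1  7.75] px 318 244
0.91 ctr [0.4394 0.3132] size [0.0454 0.0493] ang 58.8 tool shift cm [  2.93 -11.65   7.74] px 143 204
```

View pics/wrist24.png

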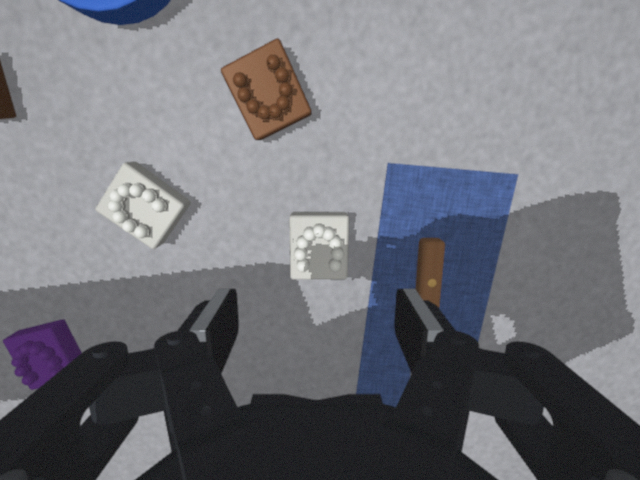

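>>> move_arm([
  [[0, 0, 0], [0, 0, 3], 0.25],
  [[0, 0, 0], [0, 0, 6], 0.25],
  [[0, 0, 0], [0, 0, 8], 0.25],
  [[0, 0, 0], [0, 0, 8.7], 0.25],
  [[0, 0, 0], [0, 0, 8.7], 0.25],
  [[0, 0, 0], [0, 0, 8.7], 0.5],
  [[0, 0, 0], [0, 0, 8.7], 0.7],
  [[0, 0, 0], [0, 0, 8.7], 0.7],
  [[0, 0, 0], [0, 0, 8.7], 0.7],
  [[0, 0, 0], [0, 0, 8.7], 0.7],
])

```text
time: 26.17
tool_pos: [0.5598, 0.3016, 0.0043]
eef_rot: [[-0.139, 0.99, 0.004], [0.99, 0.139, 0.002], [0.001, 0.004, -1.0]]
ft_force: [1.2, -0.5, 6.7]
grip_width: 0.038
```

>>> move_arm([
  [[0, 0, 0], [0, 0, -2], 0.7],
  [[0, 0, 0], [0, 0, -5], 0.7],
  [[0, 0, 0], [0, 0, -9], 0.7],
  [[0, 0, 0], [0, 0, -12], 0.7],
  [[0, 0, 0], [0, 0, -12], 0.7],
  [[0, 0, 0], [0, 0, -12], 0.7],
])

```text
time: 26.67
tool_pos: [0.5594, 0.3018, 0.1249]
eef_rot: [[-0.139, 0.99, 0.005], [0.99, 0.139, 0.003], [0.002, 0.006, -1.0]]
ft_force: [-0.4, -0.9, -0.8]
grip_width: 0.0386
```

>>> move_arm([
  [[0, 0, 0], [-4, -0.9, 0], 0.7],
  [[0, 0, 0.03], [-8, -1.8, 0], 0.7],
  [[0, 0, 0.06], [-12, -2.8, 0], 0.7],
  [[0, 0, 0.11], [-16, -3.7, 0], 0.7],
  [[0, 0, 0.11], [-20, -4.6, 0], 0.7],
  [[0, 0, 0.11], [-24, -5.5, 0], 0.7],
  [[0, 0, 0.11], [-28, -6.4, 0], 0.7],
  [[0, 0, 0.11], [-29.8, -6.9, 1], 0.7],
  [[0, 0, 0.11], [-29.8, -6.9, 3], 0.7],
  [[0, 0, 0.11], [-29.8, -6.9, 3], 0.7],
])

```text
time: 27.5
tool_pos: [0.5275, -0.0049, 0.088]
eef_rot: [[-0.026, 1.0, -0.009], [1.0, 0.026, 0.0], [0.001, -0.009, -1.0]]
ft_force: [0.1, -0.1, 0.5]
grip_width: 0.0382
```

>>> move_arm([
  [[0, 0, 0], [0, 0, 0], 0.7],
  [[0, 0, 0], [0, 0, 0], 0.7],
])

```text
time: 27.67
tool_pos: [0.5311, -0.003, 0.0917]
eef_rot: [[-0.03, 1.0, -0.001], [1.0, 0.03, 0.0], [0.0, -0.001, -1.0]]
ft_force: [-0.5, -0.5, -0.0]
grip_width: 0.0381
```

```bash
python3 - <<'E'
from h import *
s=ctrl.read_state();print(s['tool_pos'],s['grip_width'])
p=snap('wrist','wrist25.png')
E
```

```text
[ 0.5311244 -0.0030366  0.09174  ] 0.03805882922065786
```

View pics/wrist25.png

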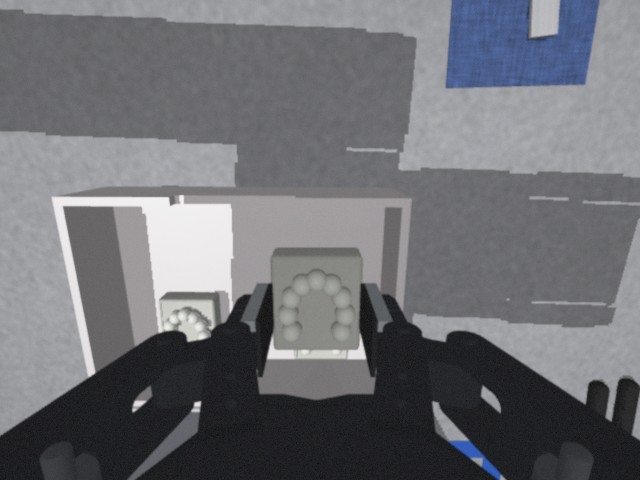

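>>> move_arm([
  [[0, 0, 0], [0, 0.2, 3], 0.7],
  [[0, 0, 0], [0.1, 0.2, 6], 0.7],
  [[0, 0, 0], [0.1, 0.2, 7.5], 0.7],
  [[0, 0, 0], [0.1, 0.2, 8.1], 0.7],
  [[0, 0, 0], [0.1, 0.2, 8.1], 0.7],
  [[0, 0, 0], [0.1, 0.2, 8.1], 0.7],
])

```text
time: 28.22
tool_pos: [0.5342, -0.002, 0.0117]
eef_rot: [[-0.03, 1.0, 0.002], [1.0, 0.03, -0.0], [-0.0, 0.002, -1.0]]
ft_force: [0.9, 0.9, 0.3]
grip_width: 0.0379
```

>>> move_arm([
  [[0, 0, 0], [0, 0, 0.2], 0.7],
  [[0, 0, 0], [0, 0, 0.3], 0.7],
  [[0, 0, 0], [0, 0, 0.3], 0.42],
  [[0, 0, 0], [0, 0, 0.3], 0.42],
  [[0, 0, 0], [0, 0, 0.3], 0.42],
  [[0, 0, 0], [0, 0, 0.3], 0.42],
  [[0, 0, 0], [0, 0, -3], 0.42],
  [[0, 0, 0], [0, 0, -7], 0.42],
  [[0, 0, 0], [0, 0, -11], 0.42],
  [[0, 0, 0], [0, 0, -14], 0.42],
])

```text
time: 29.05
tool_pos: [0.5338, -0.0026, 0.154]
eef_rot: [[-0.029, 1.0, 0.003], [1.0, 0.029, -0.0], [-0.0, 0.003, -1.0]]
ft_force: [1.2, -0.8, 0.0]
grip_width: 0.0493
```

```bash
python3 - <<'E'
from h import *
s=ctrl.read_state();print(s['tool_pos'],s['eef_rot'])
p=snap('wrist','wrist26.png');p=snap('side','side26.png');models(p)
E
```

```text
[ 0.53382835 -0.00258833  0.1539901 ] [[-2.88838374e-02  9.99578036e-01  3.07800837e-03]
 [ 9.99582760e-01  2.88842262e-02 -8.19365833e-05]
 [-1.70807899e-04  3.07435746e-03 -9.99995260e-01]]
0.75 ctr [0.4392 0.3144] size [0.051  0.0567] ang 59.3 tool shift cm [31.98 -9.   14.33] px 362 345
0.69 ctr [ 0.441  -0.0687] size [0.0419 0.0694] ang 0.8 tool shift cm [-6.31 -9.93 14.34] px 401 225
0.67 ctr [ 0.5365 -0.0259] size [0.0415 0.024 ] ang 1.0 tool shift cm [-2.31 -0.26 14.46] px 357 228
0.53 ctr [ 0.5373 -0.0704] size [0.0621 0.0426] ang 88.7 tool shift cm [-6.76 -0.31 14.46] px 360 218
```

View pics/wrist26.png

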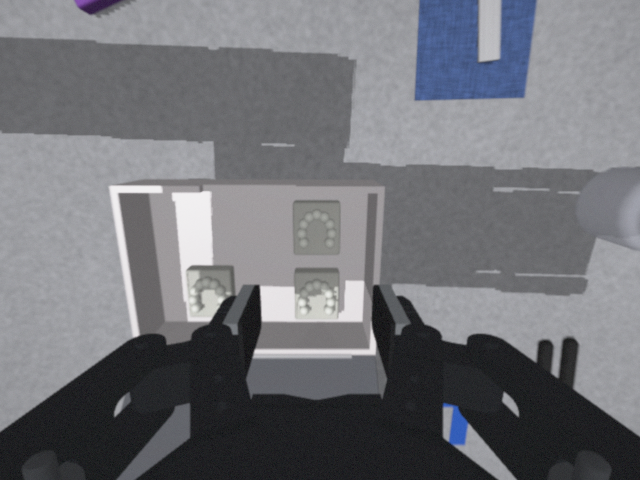

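>>> move_arm([
  [[0, 0, -0.11], [3.4, -0.9, 0], 0.2],
  [[0, 0, -0.22], [7.2, -1.9, 0], 0.2],
  [[0, 0, -0.33], [11, -2.9, 0], 0.2],
  [[0, 0, -0.44], [14.8, -3.9, 0], 0.2],
  [[0, 0, -0.55], [18.6, -4.9, 0], 0.2],
  [[0, 0, -0.66], [22.4, -5.9, 0], 0.2],
  [[0, 0, -0.77], [26.2, -6.9, 1], 0.2],
  [[0, 0, -0.88], [29.8, -7.9, 3], 0.2],
  [[0, 0, -0.99], [31.8, -8.5, 5], 0.2],
  [[0, 0, -1.01], [31.8, -8.5, 6], 0.2],
])

```text
time: 30.03
tool_pos: [0.4357, 0.3153, 0.0872]
eef_rot: [[-0.866, 0.5, -0.005], [0.5, 0.866, -0.002], [0.003, -0.004, -1.0]]
ft_force: [-0.2, -0.4, 0.2]
grip_width: 0.0683
```

>>> move_arm([
  [[0, 0, 0], [0, 0, 0], 0.2],
  [[0, 0, 0], [0, 0, 0], 0.2],
  [[0, 0, 0], [0, 0, 0], 0.2],
])

```text
time: 30.28
tool_pos: [0.4395, 0.3119, 0.0911]
eef_rot: [[-0.861, 0.509, 0.0], [0.509, 0.861, -0.0], [-0.0, -0.0, -1.0]]
ft_force: [1.0, -0.7, 0.7]
grip_width: 0.0684
```

```bash
python3 - <<'E'
from h import *
s=ctrl.read_state();print(s['tool_pos'],s['grip_width'])
p=snap('wrist','wrist27.png');models(p)
E
```

```text
[0.43952592 0.31190795 0.09105842] 0.06836174213402954
0.92 ctr [0.4369 0.3125] size [0.0414 0.0499] ang 60.8 tool shift cm [ 0.28 -0.11  7.95] px 316 242
```

View pics/wrist27.png

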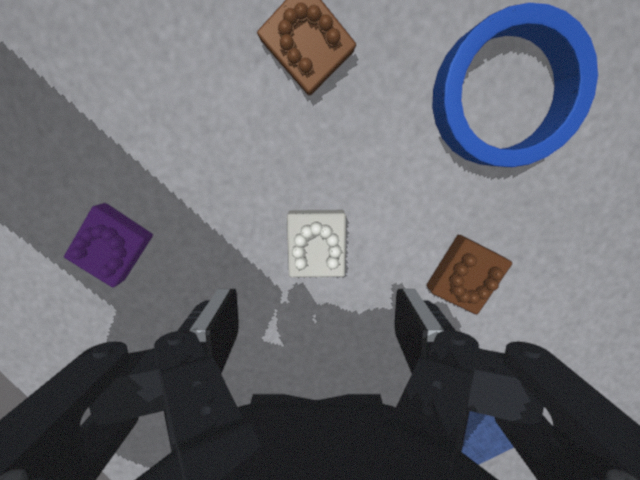

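>>> move_arm([
  [[0, 0, 0], [0.1, -0.1, 3], 0.25],
  [[0, 0, 0], [0.1, -0.1, 6], 0.25],
  [[0, 0, 0], [0.1, -0.1, 8], 0.25],
  [[0, 0, 0], [0.1, -0.1, 8.9], 0.25],
  [[0, 0, 0], [0.1, -0.1, 8.9], 0.25],
  [[0, 0, 0], [0.1, -0.1, 8.9], 0.5],
  [[0, 0, 0], [0.1, -0.1, 8.9], 0.7],
  [[0, 0, 0], [0.1, -0.1, 8.9], 0.7],
  [[0, 0, 0], [0.1, -0.1, 8.9], 0.7],
  [[0, 0, 0], [0.1, -0.1, 8.9], 0.7],
])

```text
time: 31.22
tool_pos: [0.439, 0.3132, 0.0037]
eef_rot: [[-0.862, 0.507, 0.004], [0.507, 0.862, 0.002], [-0.002, 0.004, -1.0]]
ft_force: [0.8, -1.9, 6.6]
grip_width: 0.0385
```

>>> move_arm([
  [[0, 0, 0], [0, 0, -2], 0.7],
  [[0, 0, 0], [0, 0, -5], 0.7],
  [[0, 0, 0], [0, 0, -9], 0.7],
  [[0, 0, 0], [0, 0, -12], 0.7],
  [[0, 0, 0], [0, 0, -12], 0.7],
  [[0, 0, 0], [0, 0, -12], 0.7],
])

```text
time: 31.72
tool_pos: [0.4385, 0.3132, 0.1241]
eef_rot: [[-0.862, 0.507, 0.004], [0.507, 0.862, 0.003], [-0.002, 0.005, -1.0]]
ft_force: [-0.3, 0.4, -0.5]
grip_width: 0.0381
```

>>> move_arm([
  [[0, 0, 0.11], [-1.8, -3, 0], 0.7],
  [[0, 0, 0.22], [-3.8, -6.4, 0], 0.7],
  [[0, 0, 0.33], [-5.8, -9.8, 0], 0.7],
  [[0, 0, 0.44], [-7.8, -13.2, 0], 0.7],
  [[0, 0, 0.55], [-9.8, -16.6, 0], 0.7],
  [[0, 0, 0.66], [-11.8, -20, 0], 0.7],
  [[0, 0, 0.77], [-13.8, -23.4, 0], 0.7],
  [[0, 0, 0.88], [-15.5, -26.2, 0], 0.7],
  [[0, 0, 0.99], [-16.2, -27.3, 1], 0.7],
  [[0, 0, 1.01], [-16.2, -27.3, 3], 0.7],
])

```text
time: 32.55
tool_pos: [0.4393, -0.0077, 0.0919]
eef_rot: [[-0.021, 1.0, 0.003], [1.0, 0.021, -0.001], [-0.001, 0.003, -1.0]]
ft_force: [1.2, 0.5, -0.4]
grip_width: 0.0384
```

>>> move_arm([
  [[0, 0, 0], [0, 0, 0], 0.7],
  [[0, 0, 0], [0, 0, 0], 0.7],
  [[0, 0, 0], [0, 0, 0], 0.7],
])

```text
time: 32.8
tool_pos: [0.4385, -0.0045, 0.0917]
eef_rot: [[-0.03, 1.0, -0.001], [1.0, 0.03, 0.0], [0.0, -0.001, -1.0]]
ft_force: [-0.3, 1.3, -0.3]
grip_width: 0.0386
```

```bash
python3 - <<'E'
from h import *
s=ctrl.read_state();print(s['tool_pos'],s['grip_width'])
p=snap('wrist','wrist28.png')
E
```

```text
[ 0.43850587 -0.00452016  0.09167252] 0.03860225327039994
```

View pics/wrist28.png

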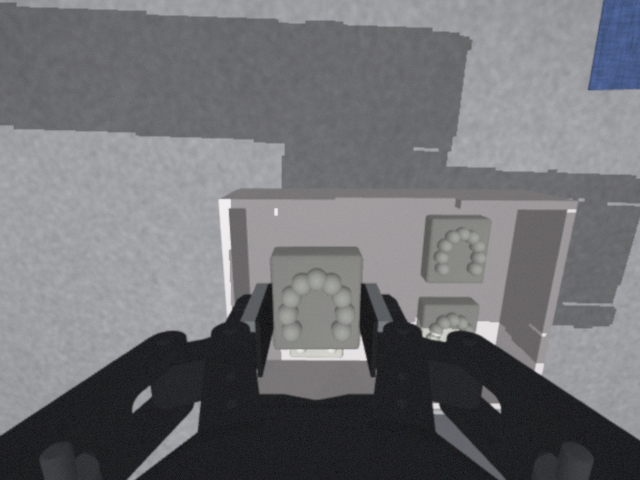

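>>> move_arm([
  [[0, 0, 0], [0.1, 0.2, 3], 0.7],
  [[0, 0, 0], [0.1, 0.2, 6], 0.7],
  [[0, 0, 0], [0.1, 0.2, 7.5], 0.7],
  [[0, 0, 0], [0.1, 0.2, 8.3], 0.7],
  [[0, 0, 0], [0.1, 0.2, 8.3], 0.7],
  [[0, 0, 0], [0.1, 0.2, 8.3], 0.7],
])

```text
time: 33.35
tool_pos: [0.4415, -0.0034, 0.0094]
eef_rot: [[-0.03, 1.0, 0.001], [1.0, 0.03, -0.0], [-0.0, 0.001, -1.0]]
ft_force: [-1.2, -0.1, 0.3]
grip_width: 0.0384
```

>>> move_arm([
  [[0, 0, 0], [0, 0, 0.1], 0.7],
  [[0, 0, 0], [0, 0, 0.2], 0.7],
  [[0, 0, 0], [0, 0, 0.2], 0.42],
  [[0, 0, 0], [0, 0, 0.2], 0.42],
  [[0, 0, 0], [0, 0, 0.2], 0.42],
  [[0, 0, 0], [0, 0, 0.2], 0.42],
  [[0, 0, 0], [0, 0, -3], 0.42],
  [[0, 0, 0], [0, 0, -7], 0.42],
  [[0, 0, 0], [0, 0, -11], 0.42],
  [[0, 0, 0], [0, 0, -14], 0.42],
])

```text
time: 34.18
tool_pos: [0.4414, -0.0039, 0.1519]
eef_rot: [[-0.029, 1.0, 0.003], [1.0, 0.029, -0.0], [-0.0, 0.003, -1.0]]
ft_force: [0.6, 0.0, -1.1]
grip_width: 0.0495
```

```bash
python3 - <<'E'
from h import *
s=ctrl.read_state();print(s['tool_pos'],s['eef_rot'])
p=snap('wrist','wrist29.png');p=snap('side','side29.png');p=snap('scene','scene29.png')
E
```

```text
[ 0.44138833 -0.0039219   0.15187352] [[-2.89265377e-02  9.99576869e-01  3.05601214e-03]
 [ 9.99581519e-01  2.89270283e-02 -1.16465869e-04]
 [-2.04817939e-04  3.05136430e-03 -9.99995324e-01]]
```

View pics/wrist29.png

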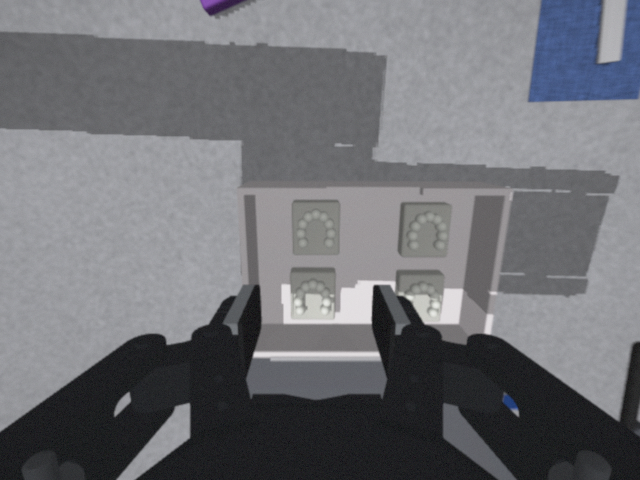

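View pics/side29.png

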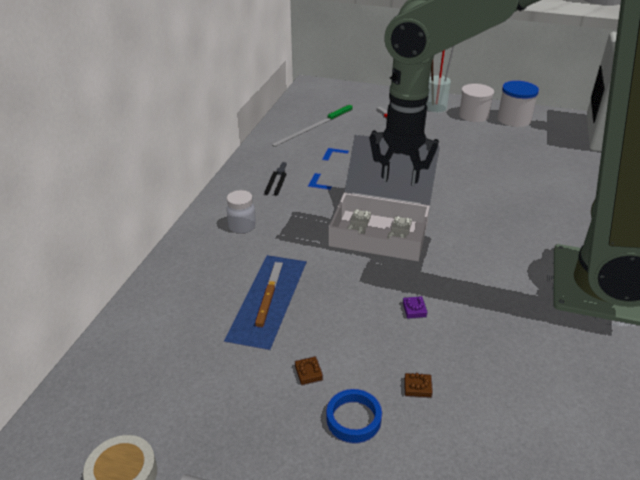

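View pics/scene29.png

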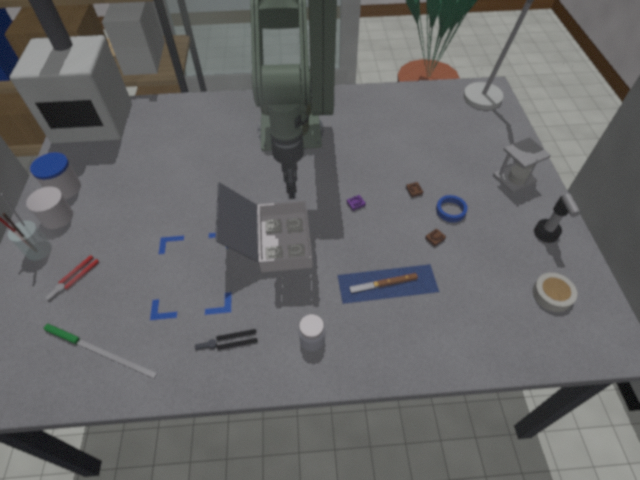

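>>> move_arm([
  [[0, 0, 0], [0, 0, -4], 1],
  [[0, 0, 0], [0, 0.5, -8], 1],
  [[0, 0, 0], [-3, 1, -10], 1],
  [[0, 0, 0], [-7, 1.5, -10], 1],
  [[0, 0, 0], [-11, 2, -10], 1],
  [[0, 0, 0], [-15, 2.5, -10], 1],
  [[0, 0, 0], [-19, 3, -10], 1],
  [[0, 0, 0], [-23, 3.5, -10], 1],
  [[0, 0, 0], [-27, 3.7, -10], 1],
  [[0, 0, 0], [-29.7, 3.7, -10], 1],
])

```text
time: 35.17
tool_pos: [0.4858, -0.3028, 0.2462]
eef_rot: [[-0.027, 1.0, -0.003], [1.0, 0.027, 0.001], [0.001, -0.003, -1.0]]
ft_force: [1.0, 0.2, 0.0]
grip_width: -0.0001
```

>>> move_arm([
  [[0, 0, 0], [0, 0, 3], 1],
  [[0, 0, 0], [0, 0, 7], 1],
  [[0, 0, 0], [0, 0, 11], 1],
  [[0, 0, 0], [0, 0, 11], 1],
  [[0, 0, 0], [0, 0, 11], 1],
])

```text
time: 35.58
tool_pos: [0.4846, -0.2986, 0.136]
eef_rot: [[-0.029, 1.0, -0.006], [1.0, 0.029, 0.004], [0.004, -0.006, -1.0]]
ft_force: [-0.1, -1.1, 0.5]
grip_width: -0.0002
```

```bash
python3 - <<'E'
from h import *
s=ctrl.read_state();print(s['tool_pos'])
p=snap('scene','scene30.png')
cv2.imwrite('pics/c30.png',cv2.resize(p['img'][130:300,150:350],(800,680),interpolation=cv2.INTER_CUBIC)[:600])
E
```

```text
[ 0.48458434 -0.29860375  0.13600393]
```

View pics/c30.png

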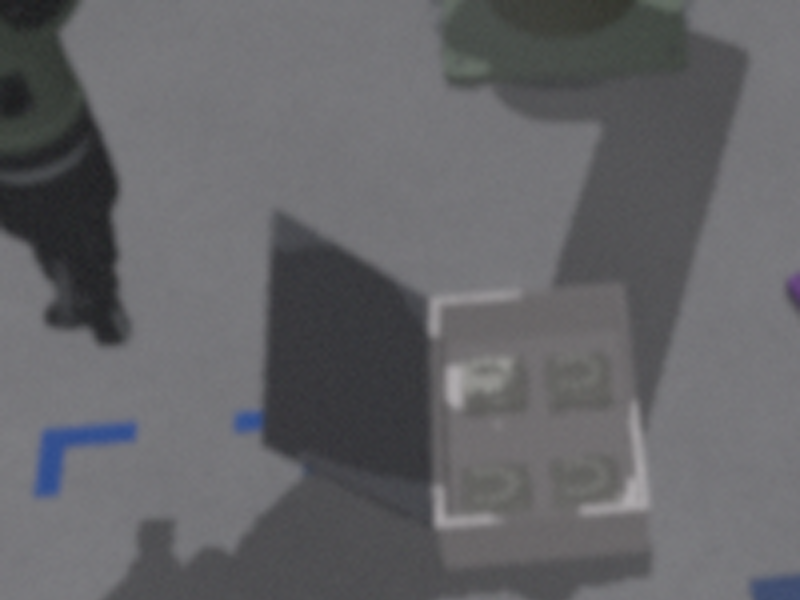

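>>> move_arm([
  [[0, 0, 0], [3, 0, 0], 1],
  [[0, 0, 0], [6, 0, 0], 1],
  [[0, 0, 0], [8.5, 0, 0], 1],
  [[0, 0, 0], [10.5, 0, 0], 1],
  [[0, 0, 0], [12.5, 0, 0], 1],
  [[0, 0, 0], [14.5, 0, 0], 1],
  [[0, 0, 0], [16.5, 0, 0], 1],
  [[0, 0, 0], [18.5, 0, 0], 1],
  [[0, 0, 0], [20.5, 0, 0], 1],
])

```text
time: 36.38
tool_pos: [0.4838, -0.0949, 0.1439]
eef_rot: [[-0.029, 1.0, 0.011], [1.0, 0.03, -0.003], [-0.004, 0.011, -1.0]]
ft_force: [0.2, -0.4, -0.5]
grip_width: -0.0001
```

```bash
python3 - <<'E'
from h import *
s=ctrl.read_state();print(s['tool_pos'])
p=snap('scene','scene31.png')
cv2.imwrite('pics/c31.png',cv2.resize(p['img'][130:300,150:350],(800,680),interpolation=cv2.INTER_CUBIC)[:600])
E
```

```text
[ 0.483777   -0.09492789  0.14389793]
```

View pics/c31.png

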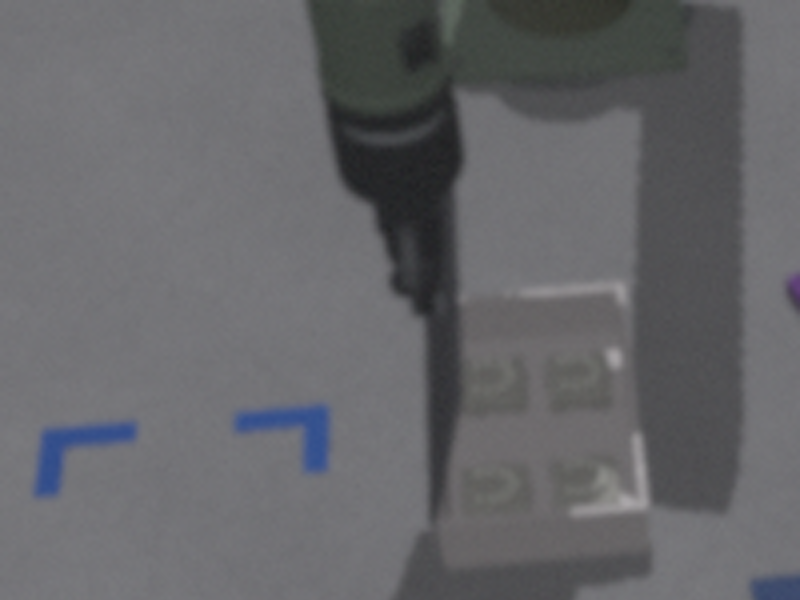

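>>> move_arm([
  [[0, 0, 0], [2, 0, 0], 1],
  [[0, 0, 0], [4, 0, 0], 1],
  [[0, 0, 0], [6.5, 0, 0], 1],
  [[0, 0, 0], [7.5, 0, 1.5], 1],
  [[0, 0, 0], [8.2, 0, 3], 1],
  [[0, 0, 0], [9, 0, 4.5], 1],
  [[0, 0, 0], [9.5, 0, 6], 1],
  [[0, 0, 0], [9.5, 0, 7.2], 1],
  [[0, 0, 0], [9.5, 0, 7.2], 1],
  [[0, 0, 0], [9.5, 0, 7.2], 1],
])

```text
time: 37.27
tool_pos: [0.479, 0.0001, 0.0683]
eef_rot: [[-0.029, 1.0, 0.003], [1.0, 0.029, -0.0], [-0.0, 0.003, -1.0]]
ft_force: [-0.1, -0.4, -0.6]
grip_width: -0.0001
```

```bash
python3 - <<'E'
from h import *
s=ctrl.read_state();print(s['tool_pos'])
p=snap('scene','scene32.png')
cv2.imwrite('pics/c32.png',cv2.resize(p['img'][130:300,150:350],(800,680),interpolation=cv2.INTER_CUBIC)[:600])
E
```

```text
[4.78995541e-01 1.06707197e-04 6.82658961e-02]
```

View pics/c32.png

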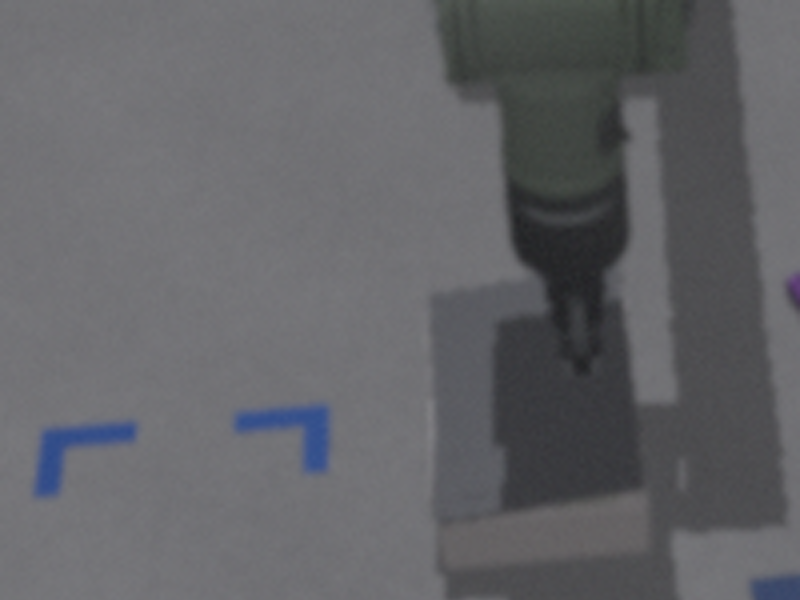

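>>> move_arm([
  [[0, 0, 0], [0, 0, 0.4], 1],
  [[0, 0, 0], [0, 0, 0.7], 1],
  [[0, 0, 0], [0, 0, 1.0], 1],
  [[0, 0, 0], [0, 0, 1.2], 1],
  [[0, 0, 0], [0, 0, 1.2], 1],
  [[0, 0, 0], [0, 0, 1.2], 1],
])

```text
time: 37.82
tool_pos: [0.4775, 0.0002, 0.0547]
eef_rot: [[-0.029, 1.0, -0.0], [1.0, 0.029, -0.0], [-0.0, -0.0, -1.0]]
ft_force: [-1.0, -0.6, -0.3]
grip_width: 0.0004
```

>>> move_arm([
  [[0, 0, 0], [0, 0, 0.2], 1],
  [[0, 0, 0], [0, 0, 0.4], 1],
  [[0, 0, 0], [0, 0, 0.4], 1],
  [[0, 0, 0], [0, 0, 0.4], 1],
])

```text
time: 38.15
tool_pos: [0.4775, 0.0002, 0.0507]
eef_rot: [[-0.029, 1.0, -0.0], [1.0, 0.029, -0.0], [-0.0, -0.0, -1.0]]
ft_force: [-0.1, 1.1, -0.1]
grip_width: 0.0
```

```bash
python3 - <<'E'
from h import *
s=ctrl.read_state();print(s['tool_pos'],s['ft_force'])
p=snap('side','side33.png')
cv2.imwrite('pics/s33.png',cv2.resize(p['img'][150:270,300:460],(800,600),interpolation=cv2.INTER_CUBIC)[:600])
E
```

```text
[4.77510323e-01 2.14965322e-04 5.07224884e-02] [-0.1358113   1.14984346 -0.1197439 ]
```

View pics/s33.png

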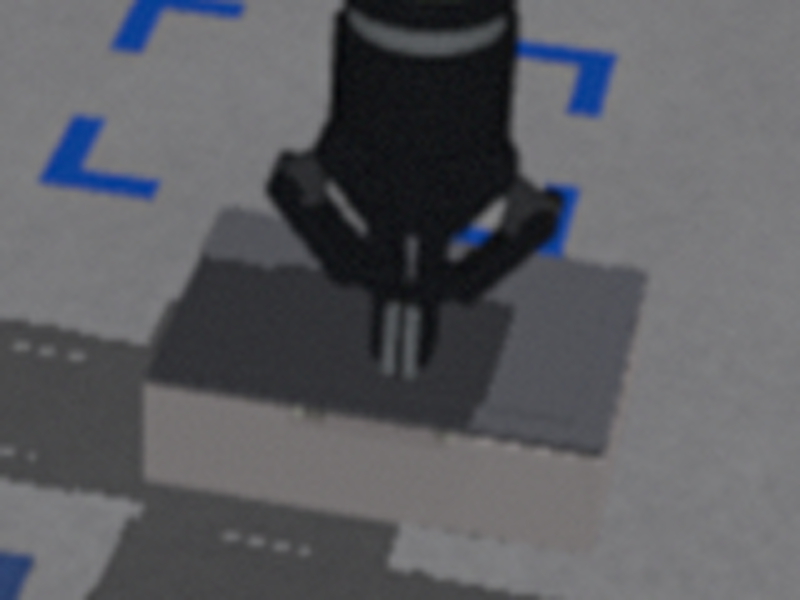

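Nearly shut; press further until there is a reaction force.

>>> move_arm([
  [[0, 0, 0], [0, 0, 0.2], 1],
  [[0, 0, 0], [0, 0, 0.4], 1],
  [[0, 0, 0], [0, 0, 0.5], 1],
  [[0, 0, 0], [0, 0, 0.5], 1],
])

```text
time: 38.53
tool_pos: [0.4781, 0.0002, 0.0493]
eef_rot: [[-0.029, 1.0, 0.002], [1.0, 0.029, -0.0], [-0.0, 0.002, -1.0]]
ft_force: [-8.1, -0.7, 29.9]
grip_width: -0.0002
```

>>> move_arm([
  [[0, 0, 0], [0, 0, -2], 1],
  [[0, 0, 0.1], [0, 0, -6], 1],
  [[0, 0, 0.22], [-1, -4, -9], 1],
  [[0, 0, 0.34], [-2, -8, -9], 1],
  [[0, 0, 0.46], [-3.1, -12, -9], 1],
  [[0, 0, 0.58], [-3.1, -13.4, -9], 0.7],
  [[0, 0, 0.7], [-3.1, -13.4, -9], 0.4],
  [[0, 0, 0.82], [-3.1, -13.4, -9], 0],
  [[0, 0, 0.94], [-3.1, -13.4, -9], 0],
  [[0, 0, 1.06], [-3.1, -13.4, -9], 0],
])

```text
time: 39.37
tool_pos: [0.3444, -0.0347, 0.136]
eef_rot: [[0.861, 0.509, 0.001], [0.509, -0.861, -0.0], [0.001, 0.0, -1.0]]
ft_force: [0.3, 0.6, 0.3]
grip_width: 0.0602
```

>>> move_arm([
  [[0, 0, 0.12], [0, 0, 0], 0],
  [[0, 0, 0.24], [0, 0, 0], 0],
  [[0, 0, 0.36], [0, 0, 0], 0],
  [[0, 0, 0.48], [0, 0, 0], 0],
  [[0, 0, 0.51], [0, 0, 0], 0],
  [[0, 0, 0.51], [0, 0, 0], 0],
  [[0, 0, 0.51], [0, 0, 0], 0],
])

```text
time: 39.95
tool_pos: [0.3445, -0.0347, 0.1359]
eef_rot: [[1.0, 0.031, 0.0], [0.031, -1.0, -0.0], [0.0, 0.0, -1.0]]
ft_force: [0.5, -0.8, -0.5]
grip_width: 0.0851
```

```bash
python3 - <<'E'
from h import *
np.set_printoptions(precision=4,suppress=True)
s=ctrl.read_state();print(s['tool_pos'],s['joint_positions'],s['eef_rot'])
p=snap('wrist','wrist34.png');snap('scene','scene34.png');snap('side','side34.png')
E
```

```text
[ 0.3445 -0.0347  0.1359] [-0.1335  0.0462  2.1673 -0.      0.928   1.4065] [[ 0.9995  0.0309  0.0001]
 [ 0.0309 -0.9995 -0.    ]
 [ 0.0001  0.     -1.    ]]
```

View pics/wrist34.png

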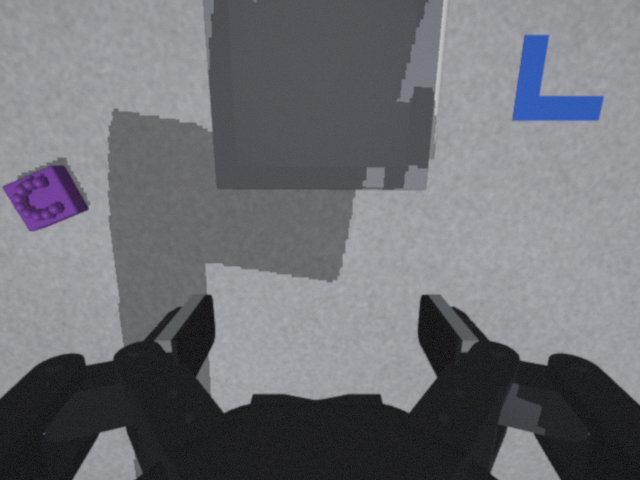

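View pics/side34.png

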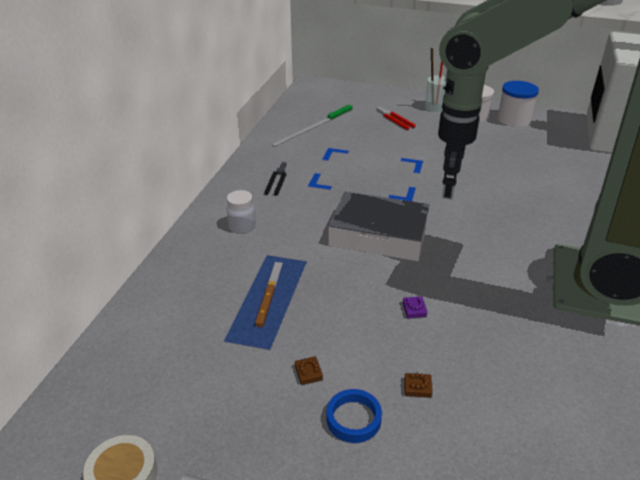

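>>> move_arm([
  [[0, 0, 0], [0, 0, 4], 0],
  [[0, 0, 0], [0, 0, 8], 0],
  [[0, 0, 0], [0, 0, 12], 0],
  [[0, 0, 0], [0, 0, 13.6], 0],
  [[0, 0, 0], [1, 0, 13.6], 0],
  [[0, 0, 0], [2, 0, 13.6], 0],
  [[0, 0, 0], [3, 0, 13.6], 0],
  [[0, 0, 0], [4, 0, 13.6], 0],
  [[0, 0, 0], [4.5, 0, 13.6], 0],
  [[0, 0, 0], [4.5, 0, 13.6], 0],
])

```text
time: 40.93
tool_pos: [0.3923, -0.0334, 0.0009]
eef_rot: [[1.0, 0.03, 0.004], [0.03, -1.0, -0.0], [0.004, 0.001, -1.0]]
ft_force: [-0.1, -1.2, -0.6]
grip_width: 0.0852
```

```bash
python3 - <<'E'
from h import *
np.set_printoptions(precision=4,suppress=True)
p=snap('scene','scene35.png')
cv2.imwrite('pics/c35.png',cv2.resize(p['img'][130:300,150:350],(800,680),interpolation=cv2.INTER_CUBIC)[:600])
p=snap('wrist','wrist35.png')
E
```

```text
(no output)
```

View pics/c35.png

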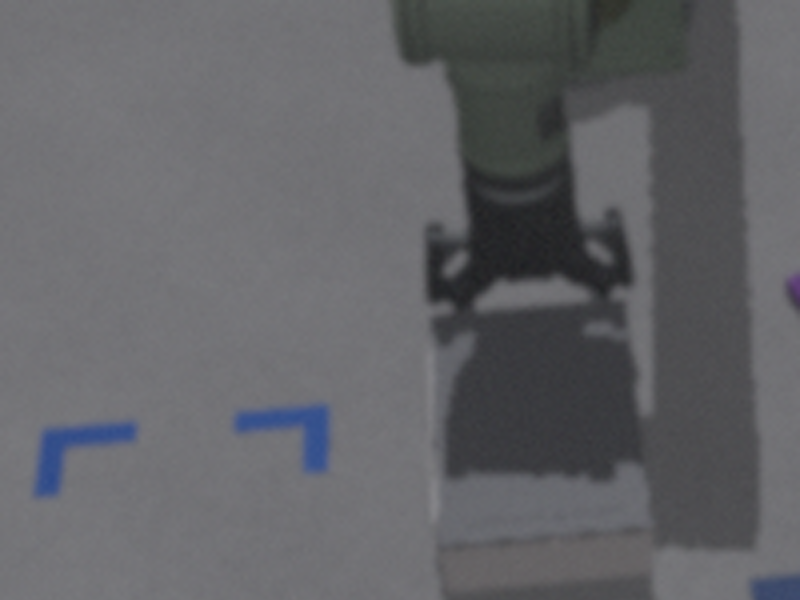

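View pics/wrist35.png

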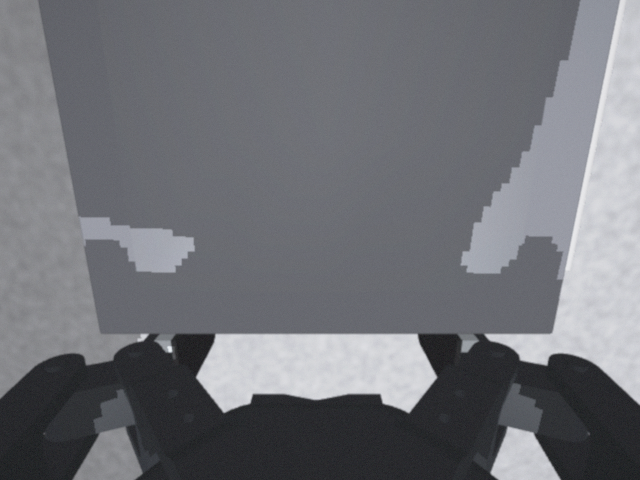

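>>> move_arm([
  [[0, 0, 0], [0.8, 0, 0], 0],
  [[0, 0, 0], [1.8, 0, 0], 0],
  [[0, 0, 0], [2.8, 0, 0], 0],
  [[0, 0, 0], [3.8, 0, 0], 0],
  [[0, 0, 0], [4.8, 0, 0], 0],
  [[0, 0, 0], [5.8, 0, 0], 0],
  [[0, 0, 0], [6.5, 0, 0], 0],
  [[0, 0, 0], [6.9, 0, 0], 0],
  [[0, 0, 0], [6.9, 0, 0], 0],
  [[0, 0, 0], [6.9, 0, 0], 0],
])

```text
time: 41.87
tool_pos: [0.4593, -0.0313, -0.0]
eef_rot: [[1.0, 0.03, 0.002], [0.03, -1.0, -0.0], [0.002, 0.0, -1.0]]
ft_force: [-0.9, 0.0, -0.4]
grip_width: 0.0854
```

>>> move_arm([
  [[0, 0, 0], [-2, 0, 0], 0],
  [[0, 0, 0], [-3, 0, -2], 0],
  [[0, 0, 0], [-3, 0, -6], 0],
  [[0, 0, 0], [-3, 0, -10], 0],
  [[0, 0, 0], [-3, 0, -14], 0],
  [[0, 0, 0], [-3, 0, -18], 0],
  [[0, 0, 0], [-3, 0, -18], 0],
  [[0, 0, 0], [-3, 0, -18], 0],
])

```text
time: 42.53
tool_pos: [0.4308, -0.0324, 0.1826]
eef_rot: [[1.0, 0.03, 0.009], [0.03, -1.0, -0.001], [0.009, 0.001, -1.0]]
ft_force: [-1.0, 0.3, -0.8]
grip_width: 0.0856
```

```bash
python3 - <<'E'
from h import *
np.set_printoptions(precision=4,suppress=True)
s=ctrl.read_state();print(s['tool_pos'])
p=snap('wrist','wrist36.png');p=snap('scene','scene36.png')
cv2.imwrite('pics/c36.png',cv2.resize(p['img'][170:330,140:340],(800,640),interpolation=cv2.INTER_CUBIC)[:600])
E
```

```text
[ 0.4308 -0.0324  0.1826]
```

View pics/wrist36.png

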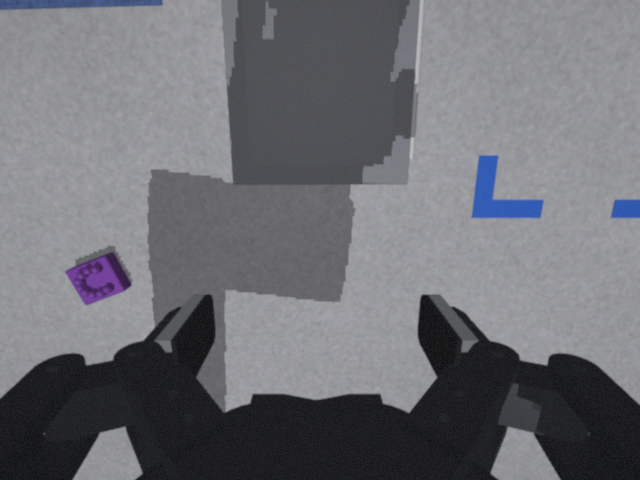

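View pics/c36.png

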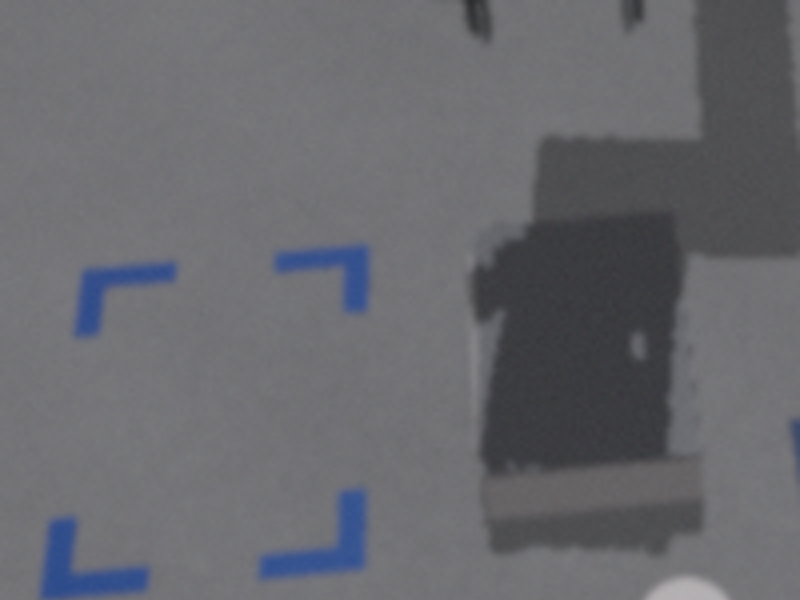

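```bash
python3 - <<'E'
from h import *
np.set_printoptions(precision=4,suppress=True)
p=ctrl.read_camera('wrist')
a,b=at_z(p,234,184,.057),at_z(p,407.5,184,.057);print('boxe',a,b,np.linalg.norm(a-b), 'yaw',np.degrees(np.arctan2(*(a-b)[[1,0]]))-90)
d=(a-b)/np.linalg.norm(a-b);n=np.array([d[1],-d[0],0]);print('ctr',(a+b)/2+n*.1)
print('L',at_z(p,473,217,0))
s=ctrl.read_camera('scene')
# outer corners of tape in scene crop c36
for u,v in [(85,270),(370,247),(365,570),(40,598)]: print(at_z(s,140+u/4,170+v/4,0))
C=np.mean([at_z(s,140+u/4,170+v/4,0) for u,v in [(85,270),(370,247),(365,570),(40,598)]],0);print(C)
E
```

```text
boxe [0.4645 0.0331 0.057 ] [ 0.4687 -0.1036  0.057 ] 0.13669920483354747 yaw 1.7302489357982296
ctr [ 0.5665 -0.0322  0.057 ]
L [ 0.4331 -0.186   0.    ]
[ 0.4431 -0.3889  0.    ]
[ 0.4392 -0.1845  0.    ]
[ 0.7029 -0.1776  0.    ]
[ 0.7058 -0.383   0.    ]
[ 0.5727 -0.2835  0.    ]
```

>>> move_arm([
  [[0, 0, -0.12], [2, -2, 0], 0],
  [[0, 0, -0.24], [4, -4, 0], 0],
  [[0, 0, -0.36], [6, -6, 0], 0],
  [[0, 0, -0.48], [8, -8, 0], 0],
  [[0, 0, -0.6], [10, -10, 0], 0],
  [[0, 0, -0.72], [12, -11.3, 0], 0],
  [[0, 0, -0.84], [13.5, -11.3, 0], 0],
  [[0, 0, -0.96], [13.5, -11.3, 0], 0],
  [[0, 0, -1.08], [13.5, -11.3, 0], 0],
  [[0, 0, -1.2], [13.5, -11.3, 0], 0],
])

```text
time: 43.57
tool_pos: [0.5597, 0.0849, 0.1775]
eef_rot: [[0.329, 0.944, -0.004], [0.944, -0.329, -0.001], [-0.002, -0.004, -1.0]]
ft_force: [0.2, 0.1, 0.1]
grip_width: 0.0854
```

>>> move_arm([
  [[0, 0, -0.12], [0, 0, 0], 0],
  [[0, 0, -0.24], [0, 0, 0], 0],
  [[0, 0, -0.37], [0, 0, 0], 0],
  [[0, 0, -0.37], [0, 0, 0], 0],
  [[0, 0, -0.37], [0, 0, 0], 0],
])

```text
time: 43.98
tool_pos: [0.5596, 0.0848, 0.1783]
eef_rot: [[-0.026, 1.0, -0.003], [1.0, 0.026, -0.0], [-0.0, -0.003, -1.0]]
ft_force: [-0.2, 0.1, -0.8]
grip_width: 0.0853
```

```bash
python3 - <<'E'
from h import *
np.set_printoptions(precision=4,suppress=True)
s=ctrl.read_state();print(s['tool_pos'])
p=snap('wrist','wrist37.png')
E
```

```text
[0.5596 0.0848 0.1783]
```

View pics/wrist37.png

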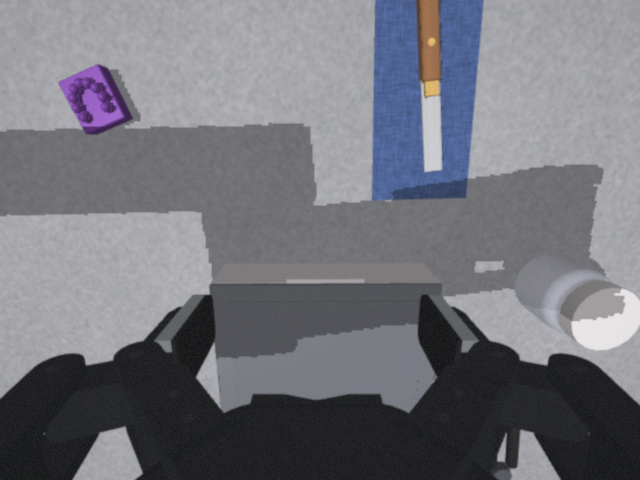

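>>> move_arm([
  [[0, 0, 0], [0, 0.4, 4], 0],
  [[0, 0, 0], [0, 0.4, 8], 0],
  [[0, 0, 0], [0, 0.4, 12], 0],
  [[0, 0, 0], [0, 0.4, 16], 0],
  [[0, 0, 0], [0, 0.4, 17.8], 0],
  [[0, 0, 0], [-1, 0.4, 17.8], 0],
  [[0, 0, 0], [-2, 0.4, 17.8], 0],
  [[0, 0, 0], [-3, 0.4, 17.8], 0],
  [[0, 0, 0], [-4, 0.4, 17.8], 0],
  [[0, 0, 0], [-5, 0.4, 17.8], 0],
])

```text
time: 44.87
tool_pos: [0.567, 0.0343, 0.0038]
eef_rot: [[-0.027, 1.0, 0.004], [1.0, 0.027, 0.001], [0.001, 0.004, -1.0]]
ft_force: [-0.2, 4.8, 1.4]
grip_width: 0.0855
```

>>> move_arm([
  [[0, 0, 0], [-1.5, 0, 0], 0],
  [[0, 0, 0], [-3, 0, 0], 0],
  [[0, 0, 0], [-4.5, 0, 0], 0],
  [[0, 0, 0], [-6, 0, 0], 0],
  [[0, 0, 0], [-7.5, 0, 0], 0],
  [[0, 0, 0], [-9, 0, 0], 0],
  [[0, 0, 0], [-10, 0, 0], 0],
  [[0, 0, 0], [-10, 0, 0], 0],
])

```text
time: 45.53
tool_pos: [0.5693, -0.0675, 0.0033]
eef_rot: [[-0.027, 1.0, 0.003], [1.0, 0.027, -0.001], [-0.001, 0.003, -1.0]]
ft_force: [1.2, 0.3, -0.2]
grip_width: 0.0854
```

```bash
python3 - <<'E'
from h import *
np.set_printoptions(precision=4,suppress=True)
s=ctrl.read_state();print(s['tool_pos'])
p=snap('scene','scene38.png')
cv2.imwrite('pics/c38.png',cv2.resize(p['img'][170:330,140:340],(800,640),interpolation=cv2.INTER_CUBIC)[:600])
p=snap('wrist','wrist38.png')
E
```

```text
[ 0.5693 -0.0675  0.0033]
```

View pics/c38.png

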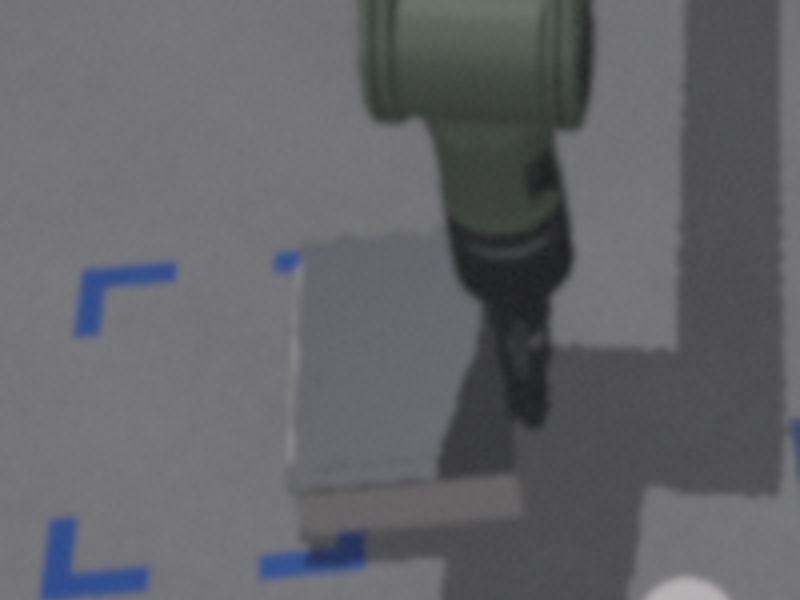

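View pics/wrist38.png

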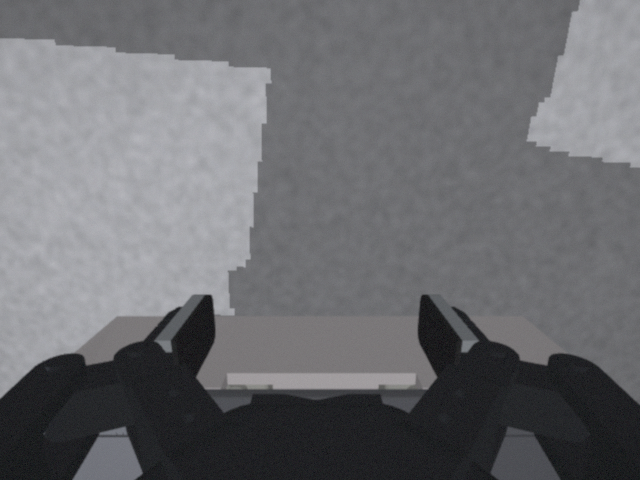

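>>> move_arm([
  [[0, 0, 0], [-1, 0, 0], 0],
  [[0, 0, 0], [-2.5, 0, 0], 0],
  [[0, 0, 0], [-4, 0, 0], 0],
  [[0, 0, 0], [-5.5, 0, 0], 0],
  [[0, 0, 0], [-7, 0, 0], 0],
  [[0, 0, 0], [-8.5, 0, 0], 0],
  [[0, 0, 0], [-10, 0, 0], 0],
  [[0, 0, 0], [-11.2, 0, 0], 0],
  [[0, 0, 0], [-12, 0, 0], 0],
  [[0, 0, 0], [-12, 0, 0], 0],
])

```text
time: 46.47
tool_pos: [0.5722, -0.1863, 0.002]
eef_rot: [[-0.029, 1.0, 0.001], [1.0, 0.029, -0.001], [-0.001, 0.001, -1.0]]
ft_force: [0.6, -0.1, -0.3]
grip_width: 0.0853
```

```bash
python3 - <<'E'
from h import *
np.set_printoptions(precision=4,suppress=True)
s=ctrl.read_state();print(s['tool_pos'])
p=snap('scene','scene39.png')
cv2.imwrite('pics/c39.png',cv2.resize(p['img'][210:330,140:300],(800,600),interpolation=cv2.INTER_CUBIC)[:600])
E
```

```text
[ 0.5722 -0.1863  0.002 ]
```

View pics/c39.png

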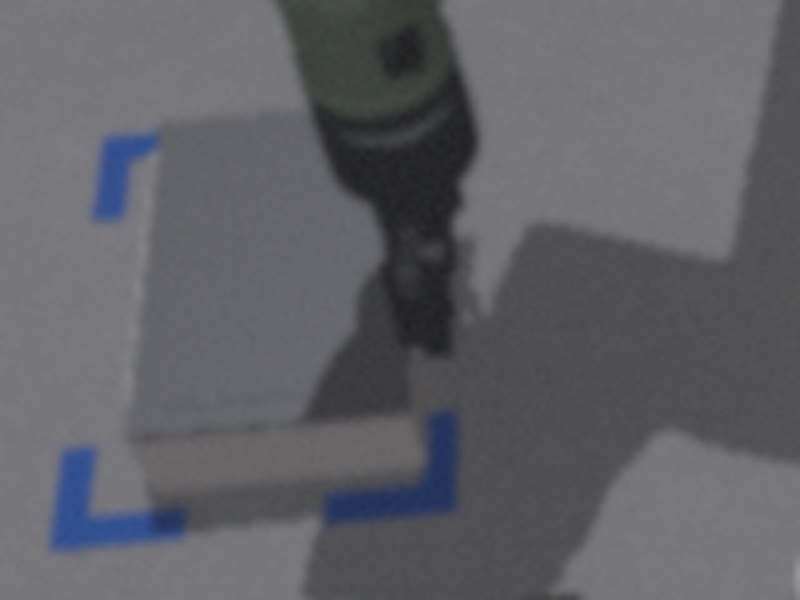

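>>> move_arm([
  [[0, 0, 0], [-0.6, 0, 0], 0],
  [[0, 0, 0], [-1.2, 0, 0], 0],
  [[0, 0, 0], [-1.8, 0, 0], 0],
  [[0, 0, 0], [-1.8, 0, 0], 0],
  [[0, 0, 0], [-1.8, 0, 0], 0],
  [[0, 0, 0], [1, 0, 0], 0],
  [[0, 0, 0], [4, 0, -1], 0],
  [[0, 0, 0], [6, 0, -5], 0],
  [[0, 0, 0], [8, 0, -9], 0],
  [[0, 0, 0], [10, 0, -13], 0],
])

```text
time: 47.35
tool_pos: [0.5687, -0.0882, 0.1246]
eef_rot: [[-0.03, 1.0, -0.001], [1.0, 0.03, -0.001], [-0.001, -0.001, -1.0]]
ft_force: [1.1, 0.5, -0.1]
grip_width: 0.0852
```

>>> move_arm([
  [[0, 0, 0], [4, 0, -4], 0],
  [[0, 0, 0], [8, 0, -8], 0],
  [[0, 0, 0], [12, 0, -12], 0],
  [[0, 0, 0], [16, 0, -12], 0],
  [[0, 0, 0], [16, 0, -12], 0],
  [[0, 0, 0], [16, 0, -12], 0],
])

```text
time: 47.85
tool_pos: [0.566, 0.0761, 0.2475]
eef_rot: [[-0.034, 0.999, 0.008], [0.999, 0.034, 0.003], [0.003, 0.008, -1.0]]
ft_force: [-0.1, -0.1, -0.2]
grip_width: 0.0854
```

```bash
python3 - <<'E'
from h import *
np.set_printoptions(precision=4,suppress=True)
s=ctrl.read_state();print(s['tool_pos'])
p=snap('scene','scene40.png')
cv2.imwrite('pics/c40.png',cv2.resize(p['img'][210:330,130:290],(800,600),interpolation=cv2.INTER_CUBIC)[:600])
snap('wrist','wrist40.png');p=snap('side','side40.png')
cv2.imwrite('pics/s40.png',cv2.resize(p['img'][130:250,290:450],(800,600),interpolation=cv2.INTER_CUBIC)[:600])
E
```

```text
[0.566  0.0761 0.2475]
```

View pics/c40.png

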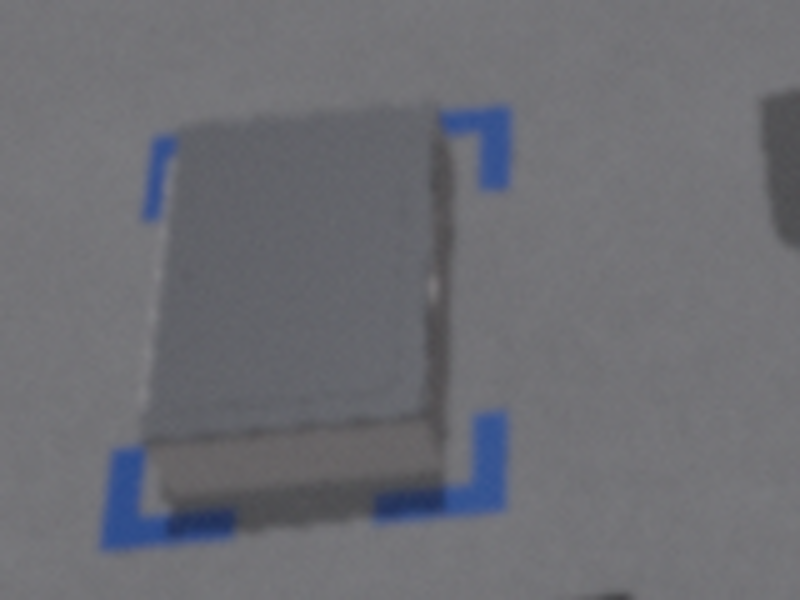

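View pics/s40.png

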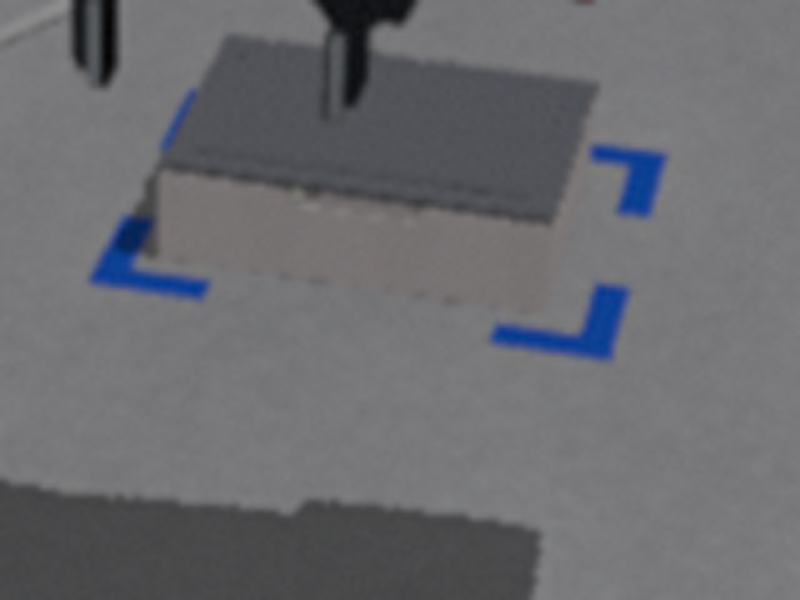

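View pics/wrist40.png

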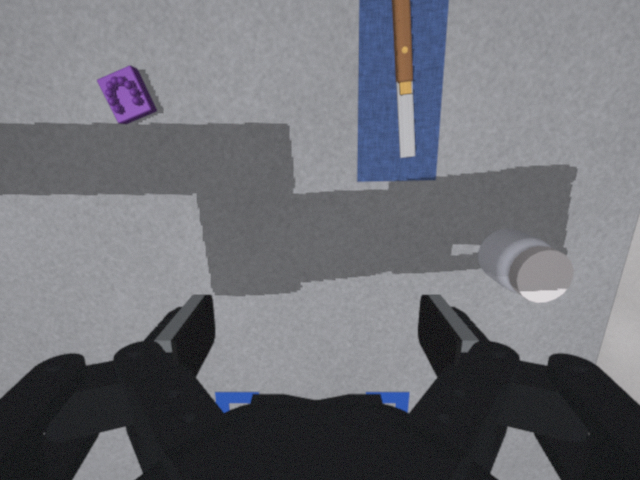

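```bash
python3 - <<'E'
from h import *
np.set_printoptions(precision=4,suppress=True)
s=ctrl.read_camera('scene');q=ctrl.read_camera('side')
f=lambda p,o,L,z:np.array([at_z(p,o[0]+u/5,o[1]+v/5,z) for u,v in L])
A=f(s,(130,210),[(180,125),(437,105),(430,418),(145,440)],.057)
T=f(s,(130,210),[(512,108),(505,510),(102,548)],0)
print('scene lid',A.mean(0),A[1]-A[0],A[2]-A[1]); print('tape',T,(T[0]+T[2])/2)
B=f(q,(290,130),[(228,35),(598,85),(552,220),(165,165)],.057)
U=f(q,(290,130),[(92,280),(612,357),(665,153)],0)
print('side lid',B.mean(0),B[1]-B[0],B[3]-B[0]);print(U,(U[0]+U[2])/2)
for n,p in (('s',s),('q',q)):
    d=ctrl.masks_of('knife',p)[0];ys,xs=np.where(d['pixels']);P=np.array([at_z(p,a,b,.01)[:2] for a,b in zip(xs,ys)],np.float32)
    print(cv2.boxPoints(cv2.minAreaRect(P)))
    d=ctrl.masks_of('pad',p)[0];ys,xs=np.where(d['pixels']);P=np.array([at_z(p,a,b,0)[:2] for a,b in zip(xs,ys)],np.float32)
    print('pad',cv2.minAreaRect(P))
for k in('jar','tape_roll','pliers'):
    for p in (s,q): print(k,[np.round(d['point'],3) for d in ctrl.find_in(k,p)[:1]])
E
```

```text
scene lid [ 0.5788 -0.2809  0.057 ] [-0.0022  0.1397  0.    ] [0.1992 0.008  0.    ]
tape [[ 0.4386 -0.1848  0.    ]
 [ 0.7014 -0.1783  0.    ]
 [ 0.7062 -0.3819  0.    ]] [ 0.5724 -0.2834  0.    ]
side lid [ 0.5757 -0.2839  0.057 ] [-0.1996 -0.0045  0.    ] [-0.007   0.1403  0.    ]
[[ 0.7013 -0.1841  0.    ]
 [ 0.4364 -0.1921  0.    ]
 [ 0.444  -0.3957  0.    ]] [ 0.5727 -0.2899  0.    ]
[[0.6275 0.3142]
 [0.6582 0.1326]
 [0.6815 0.1366]
 [0.6508 0.3182]]
pad ((0.6499532461166382, 0.23592782020568848), (0.0899055078625679, 0.25893548130989075), 3.1881392002105713)
[[0.6277 0.3191]
 [0.6545 0.1335]
 [0.674  0.1363]
 [0.6471 0.3219]]
pad ((0.6510663032531738, 0.2327904999256134), (0.09203007072210312, 0.263116717338562), 3.5716938972473145)
jar [array([0.813, 0.025, 0.081])]
jar [array([0.782, 0.044, 0.057])]
tape_roll [array([0.421, 0.468, 0.019])]
tape_roll [array([0.411, 0.475, 0.025])]
pliers [array([ 0.794, -0.176,  0.01 ])]
pliers [array([ 0.785, -0.167,  0.011])]
```

```bash
python3 - <<'E'
from h import *
s=ctrl.read_state();print(s['time'],s['tool_pos'],s['ft_force']);print(ctrl.close_job())
E
```

```text
48.6 [0.56457788 0.070641   0.24366092] [-0.03826216 -0.33146267  0.3068045 ]
the job is handed in; nothing more can be done
None
```

I finished the packing job and handed it in at 48.6 s of the 210 s allowed. No verdict is reported, so the results below are my own camera and force measurements.

**What I did**
- Levered the lid open with the knife blade in the slot, fingers off the lid, and laid the knife back on its pad.
- Put all four white models flat in the box, teeth up, in a 2 x 2 layout. I left the brown and purple look-alikes alone.
- Closed the lid with the fingertips and pressed it down to about 30 N. I judged it shut from that reaction and the pictures; there is no reading of its angle.
- Slid the box in two straight pushes, first along x and then along -y, to the pick-up place.

**Last checks**
- **Box:** about 3–6 mm off the pick-up centre in each direction (limit 17 mm), and square to the tape by eye and by measured edges. I did not see it lift or tip at any point.
- **Knife:** origin within about 5 mm of the pad centre.
- **Jar, tape roll, pliers:** all at their starting positions, to within measuring error.
- **Robot:** clear of everything at hand-in.

**What disagreed**
- The shut fingertips stand about 8 mm above the reported tool centre, not 25 mm ahead as the text says. Because of that, the first grasp closed above the knife handle. I recalibrated from the camera and the contact forces and lost no steps by it.
- The scene and side cameras differed by up to about 6 mm on the box and tape positions.

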